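# Weigh, label and pack a grocery order

## Robot

A 6-joint arm with a two-finger parallel gripper is mounted at the origin on the work surface. World frame = base frame: x ahead of the robot, y to its left, z up, the work surface at z = 0. Lengths are in m, angles in rad, forces in N, time in s.
With the tool pointing down it reaches from about 0.325 to 0.775 m from the base axis. Payload 5.5 kg.
Tool frame: the origin (TCP) lies at the very end of the fingers, on their centre line; the grasp point (between the pads) lies 19 mm behind it (arm.grasp_offset is the distance from the TCP to the grasp point, in m); z points along the fingers, y is the direction in which the jaws open and shut (so a half turn about z gives the same grasp; the last joint's range is limited). The gripper opens to 88 mm and grips with 3 to 60 N. Pads are 20 mm wide; open, the fingers measure 115 mm over their backs; the gripper's body (75 mm by 178 mm) begins 61 mm behind the grasp point.
Start: joints at [1.223, 0.091, 1.231, -0, 1.82, -0.057], TCP at [0.172, 0.575, 0.186] pointing down, gripper open.
Joint ranges: [-2.87, 2.87], [-0.86, 2.18], [0.17, 2.46], [-1.51, 4.65], [0.06, 2.69], [-2.65, 2.65]. Speed limits (rad/s): [2.57, 2.57, 3.01, 3.14, 3.14, 3.14].

## Interface

Orientations are given as a unit quaternion [w, x, y, z].
In Python, from rig import arm, snapshot, camera_model, hand_in gives the robot as it stands.
- The arm moves only by the tool servo_tool, never from a script. Its argument "targets" is a list of rows, each a list of 5 numbers: the shift along the world's x, y, z in m, then the turn about the world's z in units of 5 degrees (1.0 is 5 degrees), then the opening, from -1 (shut) to 1 (fully open). A call has exactly 10 rows; each row shifts and turns the commanded pose from where the row before left it; what a row does not reach is not made up. A row lasts 1/12 s, in which the tool goes at most 41.7 mm and 7.16 degrees, less where a joint would pass 70% of its speed; a pose out of reach is approached as far as the arm can. A call with a gripper value outside its range is refused whole. The fingers move at their own pace and stop on an object; "squeeze" is the grip in N (left out, the last holds). Time passes only in rows, so rows that do not move let the fingers close, or fill a call up. It gives the time, the measured TCP pose, the force and the opening at its end, in the units of the state.
- arm.sense(): the state, without advancing time (a new reading comes with each control period).
- snapshot(name): name is "side" or "top" or "wrist"; returns the picture (420x560x3 uint8, red, green, blue); there is no depth.
- camera_model(name): a dict with "vertical_fov" (degrees; the focal length in pixels is half the picture's height over the tangent of half this angle, whatever the lens; pixels are square), "cx", "cy" (the principal point, pixels), "dist" ([k1, k2, p1, p2, k3] as OpenCV has them; the pictures are not rectified), "R" (3x3) and "t" (3): a world point X has camera coordinates R X + t; the wrist camera has in their place "T_tool_cam" (4x4, takes a point from camera to tool coordinates, whose origin is the TCP and whose axes are the flange's). Camera axes: x right, y down, z forward; pixel columns grow to the right and rows downward; lengths in m; the calibration is good to about 2 mm. A picture is of the moment at which its call begins: read the wrist's pose just before it. camera_model takes no time and is no camera call.
- hand_in(): hands the job in, once; it reports no verdict.
The state is a dict: "time_s": time; "q": joint angles; "qd": joint speeds; "joint_efforts": joint torques, N m; "tool_pos": TCP position; "ee_rot": TCP orientation; "wrist_force": force on the tool from outside, world axes, zero at the start; "wrist_torque": the same for the moment, N m; "finger_gap": finger opening in m.
Only numpy, scipy, OpenCV 4.12 (cv2) and the standard library are available. Lean on these libraries where they do the work, as an engineer would, in place of code of your own. Each camera call takes 0.05 s, during which the arm holds its last target. There are 200 camera calls.

## Task

At the shop counter, first open the blue delivery case by lifting its lid all the way back until it rests on its stop. Then set the groceries of the order that are there (red carton, green carton, yellow tin, honey jar) all upright on the scale's blue tray and let go of them, press the orange label key to its halfway stop, pause there for a second so that the weight is locked, then press it fully down to print and let it come back up. Finally pack all of the groceries upright on the floor of the case, leaving the lid open on its stop and the other things on the counter where they are.

Things in the scene. Friction and masses are not known exactly. Their poses are not given: they have to be found in the camera images.
- red_carton_mid (a point): Red carton with gold trim, 44 (x) x 60 (y) x 64 mm high, about 180 g. One of the ordered groceries (two or three of the four are present, the rest are absent). Point at its centre, half-way up; z up, x across the narrow side.
- green_carton_mid (a point): Green carton with cream trim, 46 (x) x 58 (y) x 60 mm high, about 180 g. One of the ordered groceries (two or three of the four are present, the rest are absent). Point at its centre, half-way up; z up, x across the narrow side.
- yellow_tin_mid (a point): Yellow round tin, 54 mm across, 68 mm high, about 200 g. One of the ordered groceries (two or three of the four are present, the rest are absent). Point at its centre, half-way up; z up, round, so its yaw does not matter.
- honey_jar_mid (a point): Amber honey jar with white cap, 56 mm across, 66 mm high, about 250 g. One of the ordered groceries (two or three of the four are present, the rest are absent). Point at its centre, half-way up; z up, round, so its yaw does not matter.
- scale_tray (a point): Centre of the flat floor of the blue tray on the counter scale (scale body black, 300 x 230 x 45 mm, fixed; it may stand on either side). Tray floor 214 (x) x 230 (y) mm inside, 75 mm above the counter, rim 10 mm higher than the floor, 6 mm thick. x points from the key panel to the tray, y along the panel, z up. The key's centre lies at x = -152 mm, y = 0 in this frame, on the panel that is 45 mm above the counter.
- key_top (a point): Centre of the flat top of the scale's orange round two-stage label key, 30 mm across; 69 mm above the counter when free; nothing lies under or beside its cap within its travel but a low white collar 42 mm across, 19 mm below the free cap's top. It is pressed straight down and springs back when let go.
- key_first (a joint): First stage of the label key in m: 0 free, 0.006 at the halfway stop; it takes about 1 N to start and 3 N at the halfway stop.
- key_deep (a joint): Second stage of the label key in m, in series below the first: 0 at the halfway stop, 0.005 fully down. It does not yield below 8 N and takes 12 N to be fully down. Cap travel is the sum of both stages, 11 mm.
- case_in (a point): Centre of the inner floor of the blue delivery case (fixed, outside 210 (x) x 260 (y) x 95 mm high, walls and floor 6 mm thick; it may stand on either side). x points from its front to the hinge side, y along the hinge, z up.
- lid_hinge (a point): Middle of the lid's hinge axis, on the upper far rim of the case. The axis is y of case_in, the lid's free edge lies 210 mm from it; lid 260 mm wide, 8 mm thick. This frame turns with the lid.
- lid_handle (a point): Middle of the black round bar handle on the lid's outside, 11 mm thick, 100 mm long along the hinge direction, its axis 35 mm above the lid's face (posts 85 mm apart); 180 mm from the hinge along the lid and 43 mm off the lid's underside. It moves with the lid.
- lid (a joint): Lid angle in rad: 0 shut, 1.85 open and resting on its stop, leaning back past upright. A stiff hinge (about 0.28 N m): the lid stays where it is left.
- food_can: Bystander: blue food can, 66 mm across, 62 mm high, among the groceries. Origin under its centre.
- tea_cup: Bystander: white open tea cup without handle, 66 mm across, 60 mm high, among the groceries. Origin under its centre.
Not all that is in view belongs to the job. Leave any black, pink or purple look-alike of the part that bears yellow_tin_mid alone.

How it is judged:
By the outcome, as a careful person would: the job done as asked, in the order asked, and still so for the second after the job is handed in, with the robot touching nothing.
Of red_carton, green_carton, yellow_tin, honey_jar only 2 to 3 are there at a start; the rules pass over those that are not, and their reading is None.
At some moment in a run one of red_carton, green_carton, yellow_tin, honey_jar may be knocked a few centimetres aside while the robot is not near it.
It also fails if it takes over 210 s, if anything falls off the work surface, if the arm or the gripper's body presses on something with over 40 N, if the wrist force passes 120 N, or if a joint passes its speed limit or range.

## Working session

There is one attempt and no reset: what is moved stays moved. The work goes in short steps, Python scripts to look and compute and a tool call to move; the robot and the scene stay as the last step left them, time stands still between calls to the robot, and variables do not carry over. Pictures are saved under pics/ and viewed, about 12 in all and at most 16, crops included, and the job is handed in when it is done.

Besides the shell and the picture viewer there is one more tool, called after "Call:" by a JSON object that holds its "op" and its "data". servo_tool: Moves the arm, as the interface text tells. Its arguments: {"type":"object","properties":{"targets":{"type":"array"},"squeeze":{"type":"number"}},"required":["targets"]}

```bash
mkdir -p pics; ls; cat > h.py <<'E'
import numpy as np,cv2
from rig import arm,snapshot,camera_model
def save(n,f):
    im=snapshot(n); cv2.imwrite('pics/'+f,cv2.cvtColor(im,cv2.COLOR_RGB2BGR)); return im
def K(m):
    f=210/np.tan(np.radians(m['vertical_fov'])/2)
    return np.array([[f,0,m['cx']],[0,f,m['cy']],[0,0,1]])
def quatR(q):
    from scipy.spatial.transform import Rotation as R
    return R.from_quat([q[1],q[2],q[3],q[0]]).as_matrix()
def ext(n,s=None):
    m=camera_model(n)
    if n=='wrist':
        s=s or arm.sense(); T=np.array(m['T_tool_cam']); Rt=quatR(s['ee_rot'])
        Rc=Rt@T[:3,:3]; c=Rt@T[:3,3]+np.array(s['tool_pos']); return m,Rc,c
    R=np.array(m['R']);t=np.array(m['t']); return m,R.T,-R.T@t
def px2w(n,px,z,s=None):
    m,Rc,c=ext(n,s); u=cv2.undistortPoints(np.array(px,float).reshape(-1,1,2),K(m),np.array(m['dist'],float)).reshape(-1,2)
    d=np.c_[u,np.ones(len(u))]@Rc.T; zz=np.broadcast_to(z,len(u))
    return c+d*((zz-c[2])/d[:,2])[:,None]
def w2px(n,X,s=None):
    m,Rc,c=ext(n,s); Xc=(np.array(X,float).reshape(-1,3)-c)@Rc
    return cv2.projectPoints(Xc,np.zeros(3),np.zeros(3),K(m),np.array(m['dist'],float))[0].reshape(-1,2)
E
python3 - <<'E'
from h import *
for n in('top','side'):
    save(n,n+'0.png'); m,R,c=ext(n); print(n,c.round(3),R[:,2].round(3))
print(arm.sense())
E
```

```text
pics
top [ 0.365 -0.112  1.41 ] [ 0.133  0.006 -0.991]
side [ 0.113 -0.718  1.015] [ 0.358  0.525 -0.772]
{'time_s': 0.1, 'q': array([ 1.22329539e+00,  9.17868396e-02,  1.23170323e+00,  1.20775089e-05,
        1.81978271e+00, -5.67020708e-02]), 'qd': array([-0.00183127, -0.0019048 , -0.00185855, -0.00189885, -0.00035069,
       -0.00069419]), 'joint_efforts': array([ 1.80155443e-03, -4.47855520e+01, -4.07569170e+01,  6.99375244e-02,
        2.84854823e-02, -9.32230523e-05]), 'tool_pos': array([0.17192573, 0.57452398, 0.18525317]), 'ee_rot': array([-1.74359441e-04,  1.44886140e-01,  9.89447978e-01, -8.21791129e-04]), 'wrist_force': array([ 0.09180556,  0.83139116, -0.10279143]), 'wrist_torque': array([0.00650624, 0.00968201, 0.01342718]), 'finger_gap': 0.0875879645993403}
```

View pics/top0.png

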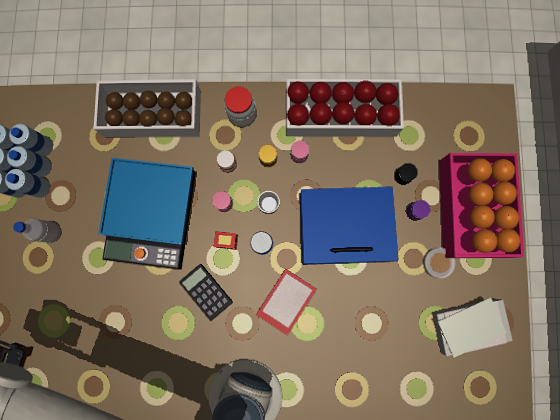

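View pics/side0.png

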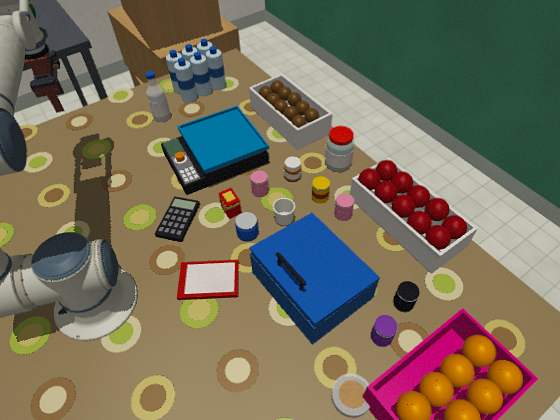

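The top view shows the red carton (226,240), yellow tin (268,154) and white-capped jar (226,160). The look-alikes of the tin are pink (300,151) and (222,200), black (405,173) and purple (418,210). Bystanders are the blue can (261,242) and cup (268,202). The case is at (350,225) with its handle at (351,250), and the scale key is at (140,254). There is no green carton. Next is one close crop.

```bash
python3 - <<'E'
import cv2,numpy as np
a=cv2.imread('pics/top0.png');b=cv2.imread('pics/side0.png')
A=cv2.resize(a[135:275,95:325],None,fx=3.4,fy=3.4,interpolation=cv2.INTER_CUBIC)[:, :790]
cv2.imwrite('pics/c1.png',A)
B=cv2.resize(b[100:350,160:390],None,fx=2.4,fy=2.4,interpolation=cv2.INTER_CUBIC)
cv2.imwrite('pics/c2.png',B)
E
```

```text
(no output)
```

View pics/c1.png

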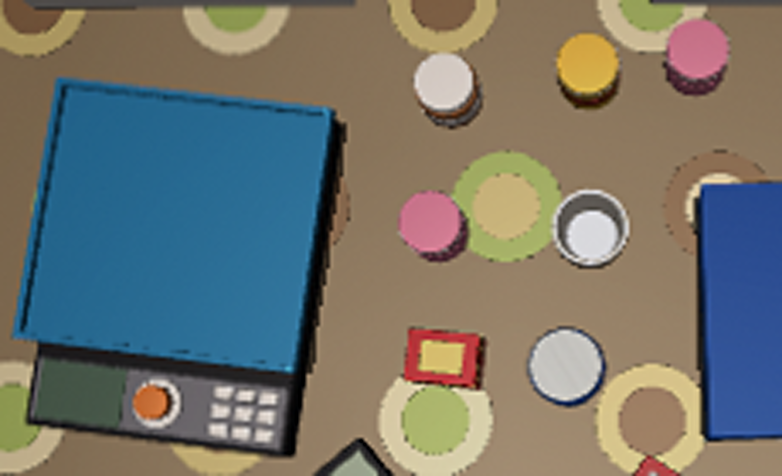

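View pics/c2.png

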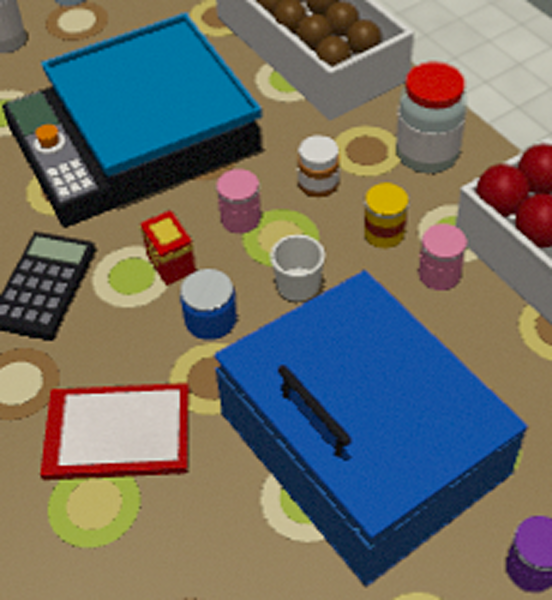

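```bash
python3 - <<'E'
from h import *
def C(p): p=np.array(p,float).reshape(-1,2); return p/3.4+[95,135]-.0
def P(l,p,z): print(l,px2w('top',p,z).round(3).tolist())
P('jar',C([445,83]),.066);P('tin',C([588,64]),.068);P('pinkA',C([432,222]),.066);P('pinkB',C([697,49]),.066)
P('red',C([[443,357],[411,327],[482,333],[476,387],[405,382]]),.064)
P('cup',C([590,228]),.06);P('can',C([566,366]),.062)
P('tray',C([[58,79],[333,107],[296,372],[14,337]]),.085)
P('key',C([152,403]),.069)
P('lid',[[301,189],[393,187],[398,262],[306,264]],.103)
P('han',[[331,249],[372,249]],.138)
# side check
S=lambda p:np.array(p,float).reshape(-1,2)/2.4+[160,100]
def Q(l,p,z): print('side',l,px2w('side',S(p),z).round(3).tolist())
Q('jar',[320,150],.066);Q('tin',[386,200],.068);Q('red',[166,232],.064);Q('key',[47,132],.069)
Q('lid',[[363,272],[525,428],[370,537],[218,356]],.103);Q('han',[[285,371],[347,440]],.138)
Q('tray',[[43,68],[188,18],[261,110],[113,168]],.085)
E
```

```text
jar [[0.685, 0.059, 0.066]]
tin [[0.701, -0.065, 0.068]]
pinkA [[0.564, 0.067, 0.066]]
pinkB [[0.714, -0.158, 0.066]]
red [[0.449, 0.056, 0.064], [0.474, 0.084, 0.064], [0.469, 0.024, 0.064], [0.424, 0.028, 0.064], [0.428, 0.088, 0.064]]
cup [[0.559, -0.067, 0.06]]
can [[0.442, -0.047, 0.062]]
tray [[0.685, 0.39, 0.085], [0.659, 0.151, 0.085], [0.435, 0.176, 0.085], [0.463, 0.417, 0.085]]
key [[0.409, 0.301, 0.069]]
lid [[0.59, -0.159, 0.103], [0.596, -0.42, 0.103], [0.386, -0.427, 0.103], [0.381, -0.172, 0.103]]
han [[0.42, -0.238, 0.138], [0.42, -0.349, 0.138]]
side jar [[0.689, 0.056, 0.066]]
side tin [[0.702, -0.067, 0.068]]
side red [[0.452, 0.055, 0.064]]
side key [[0.413, 0.3, 0.069]]
side lid [[0.589, -0.163, 0.103], [0.596, -0.42, 0.103], [0.396, -0.419, 0.103], [0.392, -0.161, 0.103]]
side han [[0.427, -0.239, 0.138], [0.429, -0.339, 0.138]]
side tray [[0.463, 0.404, 0.085], [0.686, 0.377, 0.085], [0.66, 0.149, 0.085], [0.446, 0.172, 0.085]]
```

The crops confirm it: the white cap over an amber body is the honey jar, and the yellow tin and red carton are clear. Top and side positions agree to about 5 mm. I'll move to above the lid handle, with the jaws opening along world x.

Call:
{"op": "servo_tool", "data": {"targets": [[0.023,-0.028,0.007,-1,1],[0.023,-0.028,0.007,-1,1],[0.023,-0.028,0.007,-1,1],[0.023,-0.028,0.007,-1,1],[0.023,-0.028,0.007,-1,1],[0.023,-0.028,0.007,-1,1],[0.023,-0.028,0.007,-1,1],[0.023,-0.028,0.007,-1,1],[0.023,-0.028,0.007,-1,1],[0.023,-0.028,0.007,-1,1]]}}

```text
time_s: 0.93
tool_pos: [0.4027, 0.2932, 0.2562]
ee_rot: [-0.0, 0.551, 0.834, -0.0]
wrist_force: [-0.2, 0.1, 0.1]
finger_gap: 0.088
```

Call:
{"op": "servo_tool", "data": {"targets": [[0,-0.036,0,-0.5,1],[0,-0.036,0,-0.5,1],[0,-0.036,0,-0.5,1],[0,-0.036,0,-0.5,1],[0,-0.036,0,-0.5,1],[0,-0.036,0,-0.5,1],[0,-0.036,0,-0.5,1],[0,-0.036,0,-0.5,1],[0,-0.036,0,-0.5,1],[0,-0.036,0,-0.5,1]]}}

```text
time_s: 1.77
tool_pos: [0.4015, -0.0669, 0.256]
ee_rot: [-0.0, 0.718, 0.696, 0.0]
wrist_force: [0.4, -0.5, 0.6]
finger_gap: 0.0879
```

Call:
{"op": "servo_tool", "data": {"targets": [[0.002,-0.028,0,0.1,1],[0.002,-0.028,0,0.1,1],[0.002,-0.028,0,0.1,1],[0.002,-0.028,0,0.1,1],[0.002,-0.028,0,0,1],[0.002,-0.028,0,0,1],[0.002,-0.028,0,0,1],[0.002,-0.028,0,0,1],[0,0,0,0,1],[0,0,0,0,1]]}}

```text
time_s: 2.6
tool_pos: [0.4176, -0.2899, 0.255]
ee_rot: [-0.001, 0.706, 0.708, -0.0]
wrist_force: [-0.0, -0.2, -0.7]
finger_gap: 0.0875
```

```bash
python3 - <<'E'
from h import *
s=arm.sense(); save('wrist','w1.png'); print(s['tool_pos'],s['ee_rot']); m,R,c=ext('wrist',s);print(c,R)
E
```

```text
[ 0.41759435 -0.28991558  0.2549742 ] [-1.35099543e-03  7.05805864e-01  7.08404019e-01 -6.14994061e-05]
[ 0.41684344 -0.21324685  0.45502136] [[ 9.99993791e-01  3.38274541e-03 -9.87871934e-04]
 [ 2.97772761e-03 -9.61010169e-01 -2.76496996e-01]
 [-1.88467392e-03  2.76492338e-01 -9.61014274e-01]]
```

View pics/w1.png

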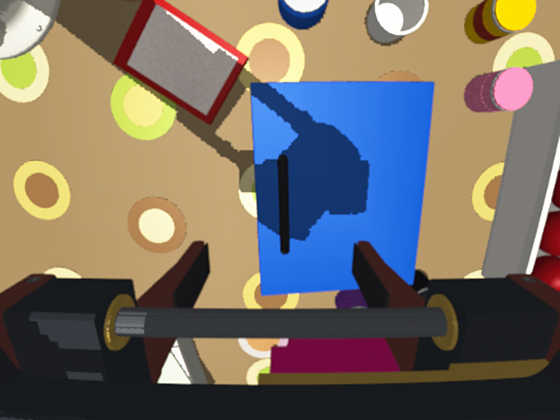

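```bash
python3 - <<'E'
from h import *
s=arm.sense()
print(px2w('wrist',[[283,156],[286,252]],.138,s).round(3).tolist())
print(px2w('wrist',[[251,82],[433,82],[262,294]],.103,s).round(3).tolist())
E
```

```text
[[0.419, -0.241, 0.138], [0.424, -0.354, 0.138]]
[[0.383, -0.161, 0.103], [0.591, -0.158, 0.103], [0.392, -0.433, 0.103]]
```

Call:
{"op": "servo_tool", "data": {"targets": [[0.003,-0.004,0,0.3,0.2],[0,0,-0.027,0,0.2],[0,0,-0.027,0,0],[0,0,-0.027,0,0],[0,0,-0.027,0,0],[0,0,-0.025,0,0],[0,0,0,0,-1],[0,0,0,0,-1],[0,0,0,0,-1],[0,0,0,0,-1]], "squeeze": 15}}

```text
time_s: 3.48
tool_pos: [0.4221, -0.2935, 0.126]
ee_rot: [0.002, 0.695, 0.719, 0.0]
wrist_force: [0.1, -0.6, -0.6]
finger_gap: 0.0244
```

Call:
{"op": "servo_tool", "data": {"targets": [[0,0,0,0,-1],[0,0,0,0,-1],[0,0,0,0,-1],[0,0,0,0,-1],[0,0,0,0,-1],[0,0,0,0,-1],[0,0,0,0,-1],[0,0,0,0,-1],[0,0,0,0,-1],[0,0,0,0,-1]]}}

```text
time_s: 4.32
tool_pos: [0.421, -0.2931, 0.1231]
ee_rot: [-0.0, 0.696, 0.718, 0.0]
wrist_force: [-0.0, -0.2, -0.4]
finger_gap: 0.0005
```

```bash
python3 - <<'E'
import numpy as np
r=np.hypot(.18,.043);a0=np.arctan2(.043,.18)
th=np.arange(0,1.91,.0925); x=-r*np.cos(th+a0); z=r*np.sin(th+a0)
print(np.c_[th[1:],np.diff(x).round(4),np.diff(z).round(4)])
E
```

```text
[[ 9.2500e-02  4.7000e-03  1.6400e-02]
 [ 1.8500e-01  6.2000e-03  1.5900e-02]
 [ 2.7750e-01  7.7000e-03  1.5300e-02]
 [ 3.7000e-01  9.1000e-03  1.4500e-02]
 [ 4.6250e-01  1.0400e-02  1.3600e-02]
 [ 5.5500e-01  1.1600e-02  1.2600e-02]
 [ 6.4750e-01  1.2700e-02  1.1500e-02]
 [ 7.4000e-01  1.3700e-02  1.0300e-02]
 [ 8.3250e-01  1.4600e-02  8.9000e-03]
 [ 9.2500e-01  1.5400e-02  7.6000e-03]
 [ 1.0175e+00  1.6000e-02  6.1000e-03]
 [ 1.1100e+00  1.6500e-02  4.6000e-03]
 [ 1.2025e+00  1.6800e-02  3.1000e-03]
 [ 1.2950e+00  1.7000e-02  1.5000e-03]
 [ 1.3875e+00  1.7100e-02 -1.0000e-04]
 [ 1.4800e+00  1.7000e-02 -1.7000e-03]
 [ 1.5725e+00  1.6800e-02 -3.2000e-03]
 [ 1.6650e+00  1.6400e-02 -4.8000e-03]
 [ 1.7575e+00  1.5900e-02 -6.3000e-03]
 [ 1.8500e+00  1.5300e-02 -7.7000e-03]]
```

```bash
python3 - <<'E'
from h import *
s=arm.sense(); a=save('wrist','w2.png'); b=save('side','s2.png'); print(s['tool_pos'],s['wrist_force'])
im=np.hstack([cv2.resize(a,(400,300)),cv2.resize(b[150:330,220:400],(300,300),interpolation=cv2.INTER_CUBIC)]);cv2.imwrite('pics/w2b.png',im[...,::-1])
E
```

```text
[ 0.42100705 -0.29314673  0.12314929] [-0.03386771 -0.20283381 -0.37525903]
```

View pics/w2b.png

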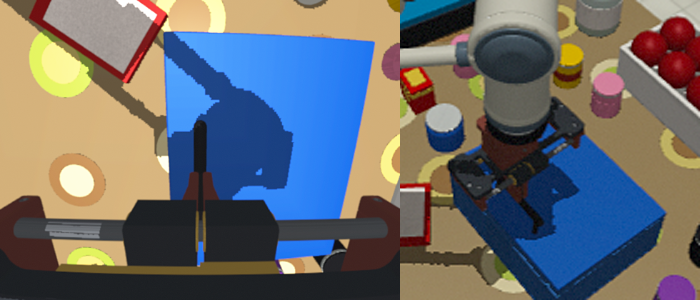

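```bash
python3 - <<'E'
from h import *
s=arm.sense()
print('bar end',w2px('wrist',[[.42,-.24,.138],[.42,-.24,.128],[.42,-.24,.148]],s).round(),'tip',w2px('wrist',[s['tool_pos']],s).round())
b=cv2.imread('pics/s2.png');a=cv2.imread('pics/w2.png')
print('side bar',w2px('side',[[.42,-.24,.138],[.42,-.345,.138],s['tool_pos']]).round(1))
im=np.hstack([cv2.resize(a[150:390,200:380],(390,520),interpolation=cv2.INTER_CUBIC),cv2.resize(b[190:310,240:330],(390,520),interpolation=cv2.INTER_CUBIC)]);cv2.imwrite('pics/w2c.png',im)
E
```

```text
bar end [[283. 167.]
 [283. 165.]
 [283. 169.]] tip [[282. 236.]]
side bar [[276.9 256.3]
 [303.  287.2]
 [290.1 274.5]]
```

View pics/w2c.png

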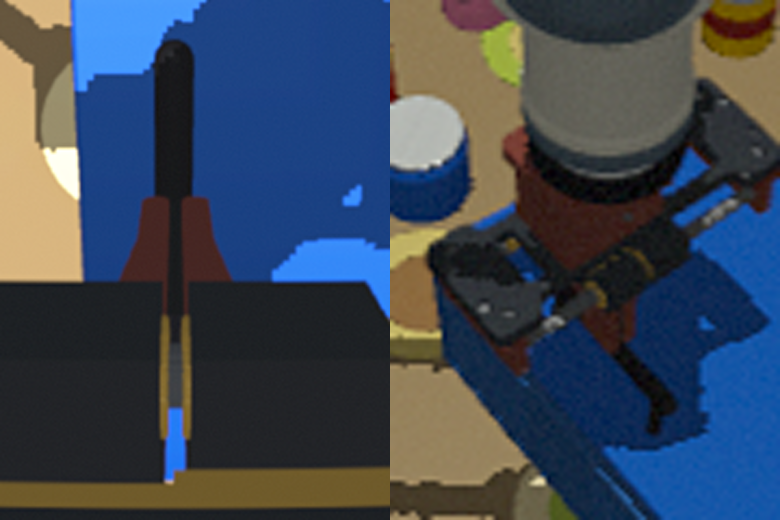

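The reading says shut (0.5 mm), but the picture is ambiguous about whether the bar is inside. I'll test with a small lift along the arc.

Call:
{"op": "servo_tool", "data": {"targets": [[0.001,0,0.005,0,-1],[0.001,0,0.005,0,-1],[0.001,0,0.005,0,-1],[0,0,0,0,-1],[0,0,0,0,-1],[0,0,0,0,-1],[0,0,0,0,-1],[0,0,0,0,-1],[0,0,0,0,-1],[0,0,0,0,-1]]}}

```text
time_s: 5.25
tool_pos: [0.4239, -0.2931, 0.1381]
ee_rot: [-0.0, 0.696, 0.718, -0.0]
wrist_force: [0.7, -0.6, -0.2]
finger_gap: 0.0008
```

```bash
python3 - <<'E'
from h import *
m=camera_model('wrist');k=K(m)[0,0];print('f',k)
def barw(f,row):
    a=cv2.imread(f)[row].astype(int); d=(a.max(1)<60); x=np.where(d[240:330])[0]+240; return x.min(),x.max(),len(x)
for r in(180,200,220):print('w1',r,barw('pics/w1.png',r))
for r in(180,200,220):print('w2',r,barw('pics/w2.png',r))
s=arm.sense();save('wrist','w3.png');print(s['wrist_force'],s['finger_gap'])
for r in(180,200,220):print('w3',r,barw('pics/w3.png',r))
E
```

```text
f 289.6302590617676
w1 180 (np.int64(278), np.int64(287), 10)
w1 200 (np.int64(279), np.int64(288), 10)
w1 220 (np.int64(280), np.int64(288), 9)
w2 180 (np.int64(271), np.int64(288), 18)
w2 200 (np.int64(272), np.int64(288), 17)
w2 220 (np.int64(272), np.int64(288), 17)
[ 0.69961005 -0.55631009 -0.21055239] 0.0008315744041980184
w3 180 (np.int64(268), np.int64(283), 16)
w3 200 (np.int64(268), np.int64(283), 16)
w3 220 (np.int64(268), np.int64(282), 15)
```

Call:
{"op": "servo_tool", "data": {"targets": [[-0.001,0,-0.003,0,-1],[-0.001,0,-0.003,0,-1],[0,0,-0.003,0,-1],[0,0,-0.003,0,-1],[0,0,-0.003,0,-1],[0,0,0,0,-1],[0,0,0,0,-1],[0,0,0,0,-1],[0,0,0,0,-1],[0,0,0,0,-1]]}}

```text
time_s: 6.13
tool_pos: [0.4222, -0.2932, 0.1234]
ee_rot: [0.0, 0.696, 0.718, 0.0]
wrist_force: [0.3, 0.2, -0.7]
finger_gap: 0.0007
```

Call:
{"op": "servo_tool", "data": {"targets": [[0,0,-0.001,0,-1],[0,0,-0.001,0,-1],[0,0,-0.001,0,-1],[0,0,0,0,-1],[0,0,0,0,-1],[0,0,0,0,-1],[0,0,0,0,-1],[0,0,0,0,-1],[0,0,0,0,-1],[0,0,0,0,-1]]}}

```text
time_s: 6.97
tool_pos: [0.422, -0.2932, 0.1202]
ee_rot: [0.0, 0.696, 0.718, -0.0]
wrist_force: [-0.8, -0.4, -0.1]
finger_gap: 0.0004
```

Call:
{"op": "servo_tool", "data": {"targets": [[0,0,-0.001,0,-1],[0,0,-0.001,0,-1],[0,0,-0.001,0,-1],[0,0,0,0,-1],[0,0,0,0,-1],[0,0,0,0,-1],[0,0,0,0,-1],[0,0,0,0,-1],[0,0,0,0,-1],[0,0,0,0,-1]]}}

```text
time_s: 7.8
tool_pos: [0.4221, -0.2932, 0.1172]
ee_rot: [0.0, 0.696, 0.718, 0.0]
wrist_force: [0.3, -1.0, -0.5]
finger_gap: 0.0003
```

Call:
{"op": "servo_tool", "data": {"targets": [[0,0,-0.001,0,-1],[0,0,-0.001,0,-1],[0,0,-0.001,0,-1],[0,0,0,0,-1],[0,0,0,0,-1],[0,0,0,0,-1],[0,0,0,0,-1],[0,0,0,0,-1],[0,0,0,0,-1],[0,0,0,0,-1]]}}

```text
time_s: 8.63
tool_pos: [0.4221, -0.2932, 0.1142]
ee_rot: [0.0, 0.696, 0.718, 0.0]
wrist_force: [0.3, 0.7, -0.4]
finger_gap: 0.0005
```

```bash
python3 - <<'E'
from h import *
s=arm.sense();a=save('wrist','w4.png');b=save('side','s4.png');print(s['tool_pos'],s['wrist_force'],s['joint_efforts'].round(1))
print(w2px('side',[s['tool_pos']]),w2px('wrist',[s['tool_pos']],s))
im=np.hstack([cv2.resize(a[150:390,200:380],(390,520),interpolation=cv2.INTER_CUBIC),cv2.resize(b[190:310,240:330],(390,520),interpolation=cv2.INTER_CUBIC)]);cv2.imwrite('pics/w4c.png',im[...,::-1])
E
```

```text
[ 0.42208421 -0.29315031  0.1142336 ] [ 0.25452382  0.7211326  -0.41759996] [  0.  -34.4 -40.7   0.    0.1   0. ]
[[290.4622907  276.15867565]] [[281.69111745 236.28687563]]
```

View pics/w4c.png

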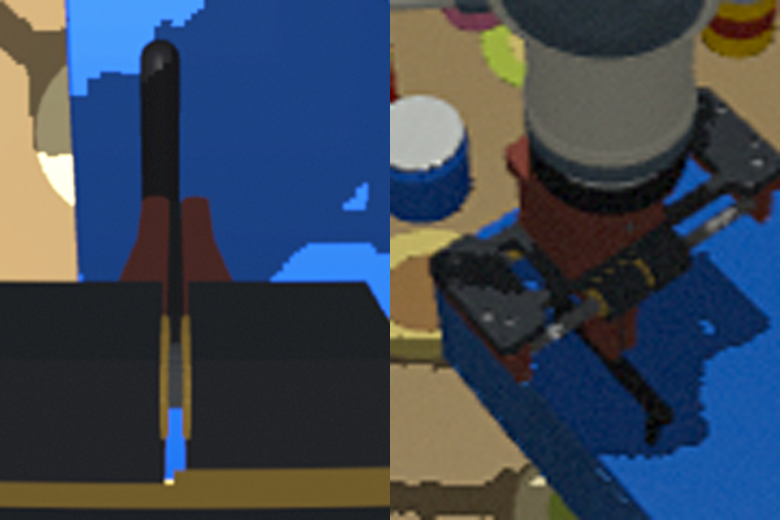

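```bash
python3 - <<'E'
from h import *
T={'w1':([.41759,-.28992,.25497],[-.00135,.705806,.708404,0]),'w2':([.42101,-.29315,.12315],[0,.696,.718,0]),'w3':([.4239,-.2931,.1381],[0,.696,.718,0]),'w4':([.42208,-.29315,.11423],[0,.696,.718,0])}
for n,(p,q) in T.items():
    a=cv2.imread(f'pics/{n}.png').astype(int); pts=[]
    for r in(185,200,215):
        x=np.where(a[r,240:330,0]-a[r,240:330,2]<45)[0]+240  # B-R small = not blue
        x=x[(a[r,x].max(1)<90)]; pts.append((x.min(),x.max()))
    s={'tool_pos':p,'ee_rot':q}; c=[(np.mean(pts[1]),200)]
    print(n,pts,[px2w('wrist',c,z,s)[0].round(4).tolist()[:2] for z in(.1,.12,.138,.155)])
    col=a[:,int(c[0][0])].max(1); print(' end rows',[r for r in range(140,200) if col[r]<60][:1])
E
```

```text
w1 [(np.int64(278), np.int64(287)), (np.int64(279), np.int64(288)), (np.int64(279), np.int64(288))] [[0.4203, -0.3005], [0.4201, -0.2955], [0.4199, -0.2911], [0.4197, -0.2869]]
 end rows [155]
w2 [(np.int64(271), np.int64(288)), (np.int64(271), np.int64(288)), (np.int64(272), np.int64(288))] [[0.4187, -0.2714], [0.4186, -0.2665], [0.4185, -0.262], [0.4185, -0.2578]]
 end rows [169]
w3 [(np.int64(268), np.int64(283)), (np.int64(268), np.int64(283)), (np.int64(268), np.int64(283))] [[0.4182, -0.2752], [0.4185, -0.2702], [0.4186, -0.2657], [0.4188, -0.2615]]
 end rows [166]
w4 [(np.int64(265), np.int64(282)), (np.int64(265), np.int64(282)), (np.int64(265), np.int64(282))] [[0.4151, -0.2693], [0.4155, -0.2644], [0.4158, -0.2599], [0.4161, -0.2557]]
 end rows [169]
```

```bash
python3 - <<'E'
from h import *
I={n:cv2.imread(f'pics/{n}.png') for n in('side0','s2','s4')}
save('side','s5.png')
tiles=[cv2.resize(I[n][225:345,240:390],(390,312),interpolation=cv2.INTER_CUBIC) for n in I]
w=cv2.resize(cv2.imread('pics/w4.png')[60:300,230:430],(390,312))
cv2.imwrite('pics/cmp.png',cv2.vconcat([cv2.hconcat(tiles[:2]),cv2.hconcat([tiles[2],w])])[:600])
E
```

```text
(no output)
```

View pics/cmp.png

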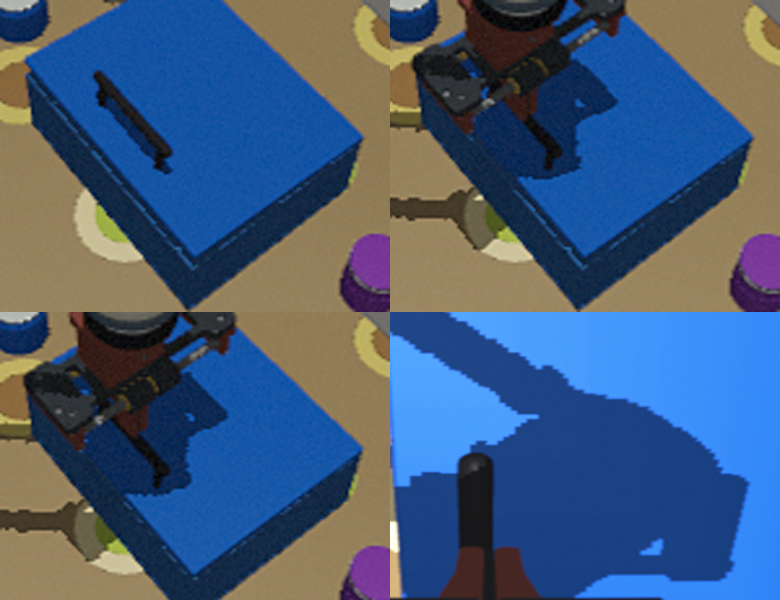

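```bash
python3 - <<'E'
from h import *
s=arm.sense();print(arm.grasp_offset,s['q'].round(4),[a for a in dir(arm) if a[0]!='_'])
for dz in(0,.02,.036,.05):
  for dy in(0,.01):
    print(dz,dy,w2px('wrist',[np.array(s['tool_pos'])+[0,dy,dz]],s).round(),w2px('side',[np.array(s['tool_pos'])+[0,-dy,dz]]).round(1))
m=camera_model('wrist');print(np.array(m['T_tool_cam']).round(3),m['cx'],m['cy'],m['dist'])
E
```

```text
0.0187 [-0.6734 -0.1441  1.5889 -0.      1.6967 -0.7055] ['MotionError', 'grasp_offset', 'sense']
0 0 [[282. 236.]] [[290.5 276.2]]
0 0.01 [[282. 223.]] [[292.9 279.1]]
0.02 0 [[282. 247.]] [[290.4 271.9]]
0.02 0.01 [[282. 233.]] [[292.9 274.9]]
0.036 0 [[282. 257.]] [[290.4 268.4]]
0.036 0.01 [[282. 242.]] [[292.9 271.4]]
0.05 0 [[282. 268.]] [[290.4 265.2]]
0.05 0.01 [[283. 252.]] [[293.  268.2]]
[[-0.001 -0.961 -0.278  0.077]
 [ 1.    -0.001 -0.    -0.001]
 [-0.    -0.278  0.961 -0.2  ]
 [ 0.     0.     0.     1.   ]] 280.4978085830491 211.34416153607316 [-0.05249983  0.          0.          0.          0.        ]
```

Call:
{"op": "servo_tool", "data": {"targets": [[-0.001,0,0.01,0,-1],[-0.001,0,0.01,0,-1],[-0.001,0,0.01,0,-1],[-0.001,0,0.01,0,-0.3],[0,0,0,0,-0.3],[0,0,0,0,-0.3],[0,0,0,0,-0.3],[0,0,0,0,-0.3],[0,0,0,0,-0.3],[0,0,0,0,-0.3]]}}

```text
time_s: 9.62
tool_pos: [0.4178, -0.293, 0.1536]
ee_rot: [-0.001, 0.696, 0.718, -0.0]
wrist_force: [-0.4, -0.9, 0.3]
finger_gap: 0.0306
```

Call:
{"op": "servo_tool", "data": {"targets": [[0,0,-0.01,0,-0.3],[0,0,-0.01,0,-0.3],[0,0,-0.01,0,-0.3],[0,0,-0.01,0,-0.3],[0,0,0,0,-0.3],[0,0,0,0,-0.3],[0,0,0,0,-0.3],[0,0,0,0,-0.3],[0,0,0,0,-0.3],[0,0,0,0,-0.3]]}}

```text
time_s: 10.45
tool_pos: [0.4183, -0.2934, 0.1149]
ee_rot: [0.001, 0.696, 0.718, 0.0]
wrist_force: [-0.1, 0.4, 0.1]
finger_gap: 0.0306
```

```bash
python3 - <<'E'
from h import *
s=arm.sense();a=save('wrist','w5.png');b=save('side','s5.png');print(s['tool_pos'],s['wrist_force'],s['finger_gap'])
im=np.hstack([cv2.resize(a[150:390,200:380],(390,520),interpolation=cv2.INTER_CUBIC),cv2.resize(b[190:310,240:330],(390,520),interpolation=cv2.INTER_CUBIC)]);cv2.imwrite('pics/w5c.png',im[...,::-1])
E
```

```text
[ 0.41827681 -0.29338283  0.11485181] [-0.07459784  0.43178977  0.10253773] 0.030554899567166355
```

View pics/w5c.png

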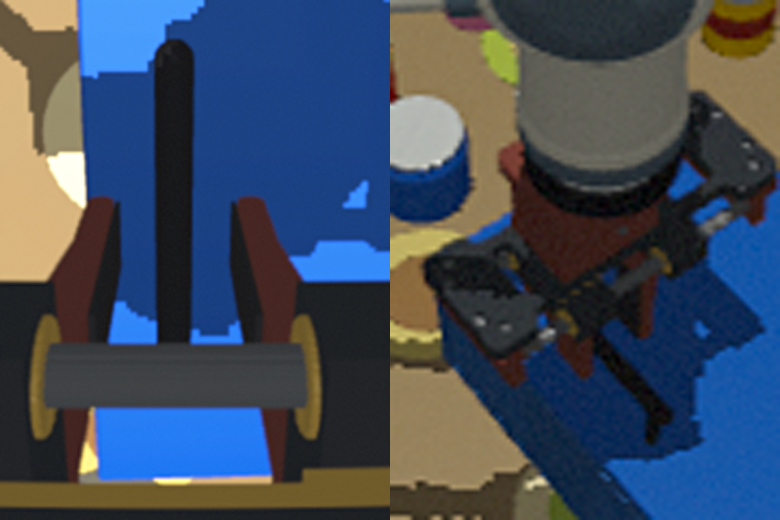

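The bar is now centred between the fingers, but the visible tips lie about 36 mm above the reported TCP. I'll descend further while watching the force.

Call:
{"op": "servo_tool", "data": {"targets": [[0,0,-0.003,0,-0.3],[0,0,-0.003,0,-0.3],[0,0,-0.003,0,-0.3],[0,0,-0.003,0,-0.3],[0,0,0,0,-0.3],[0,0,0,0,-0.3],[0,0,0,0,-0.3],[0,0,0,0,-0.3],[0,0,0,0,-0.3],[0,0,0,0,-0.3]]}}

```text
time_s: 11.38
tool_pos: [0.4181, -0.2932, 0.1024]
ee_rot: [0.0, 0.696, 0.718, 0.0]
wrist_force: [0.4, 0.1, -0.3]
finger_gap: 0.0306
```

Call:
{"op": "servo_tool", "data": {"targets": [[0,0,-0.002,0,-0.3],[0,0,-0.002,0,-0.3],[0,0,0,0,-0.3],[0,0,0,0,-0.3],[0,0,0,0,-0.3],[0,0,0,0,-0.3],[0,0,0,0,-0.3],[0,0,0,0,-0.3],[0,0,0,0,-0.3],[0,0,0,0,-0.3]]}}

```text
time_s: 12.22
tool_pos: [0.4181, -0.2932, 0.0983]
ee_rot: [0.0, 0.696, 0.718, -0.0]
wrist_force: [-0.9, -0.6, 0.1]
finger_gap: 0.0309
```

Call:
{"op": "servo_tool", "data": {"targets": [[0,0,-0.003,0,-0.3],[0,0,-0.003,0,-0.3],[0,0,-0.003,0,-0.3],[0,0,-0.003,0,-0.3],[0,0,0,0,-0.3],[0,0,0,0,-1],[0,0,0,0,-1],[0,0,0,0,-1],[0,0,0,0,-1],[0,0,0,0,-1]]}}

```text
time_s: 13.05
tool_pos: [0.4178, -0.2933, 0.0864]
ee_rot: [-0.0, 0.696, 0.718, -0.0]
wrist_force: [-2.4, 0.3, -0.4]
finger_gap: 0.0106
```

Call:
{"op": "servo_tool", "data": {"targets": [[0,0,0,0,-1],[0,0,0,0,-1],[0,0,0,0,-1],[0,0,0,0,-1],[0,0,0,0,-1],[0,0,0,0,-1],[0,0,0,0,-1],[0,0,0,0,-1],[0,0,0,0,-1],[0,0,0,0,-1]]}}

```text
time_s: 13.88
tool_pos: [0.4178, -0.2932, 0.0862]
ee_rot: [-0.0, 0.696, 0.718, -0.0]
wrist_force: [-5.3, -0.6, 2.0]
finger_gap: 0.0103
```

Gripped (gap 10.5 mm). Now I'll swing the lid up along its arc.

Call:
{"op": "servo_tool", "data": {"targets": [[0.0023,0,0.0082,0,-1],[0.0024,0,0.0082,0,-1],[0.003,0,0.008,0,-1],[0.0032,0,0.0079,0,-1],[0.0038,0.0003,0.0077,0,-1],[0.0039,0.0003,0.0076,0,-1],[0.0045,0,0.0073,0,-1],[0.0046,0.0003,0.0072,0,-1],[0.0052,0,0.0069,0,-1],[0.0052,0.0003,0.0067,0,-1]]}}

```text
time_s: 14.72
tool_pos: [0.4572, -0.292, 0.162]
ee_rot: [0.0, 0.696, 0.718, 0.0]
wrist_force: [6.6, -1.8, -9.5]
finger_gap: 0.0105
```

Call:
{"op": "servo_tool", "data": {"targets": [[0.0058,0.0002,0.0064,0,-1],[0.0058,0.0002,0.0062,0,-1],[0.0063,0.0002,0.0059,0,-1],[0.0064,0.0002,0.0056,0,-1],[0.0068,0.0002,0.0053,0,-1],[0.0069,0.0002,0.005,0,-1],[0.0073,0.0002,0.0046,0,-1],[0.0073,0.0002,0.0043,0,-1],[0.0077,0.0002,0.004,0,-1],[0.0077,0.0002,0.0036,0,-1]]}}

```text
time_s: 15.55
tool_pos: [0.5241, -0.29, 0.2126]
ee_rot: [-0.001, 0.696, 0.718, -0.001]
wrist_force: [-0.6, -0.7, -6.6]
finger_gap: 0.0106
```

Call:
{"op": "servo_tool", "data": {"targets": [[0.008,0.0003,0.0032,0,-1],[0.008,0.0003,0.0029,0,-1],[0.0082,0.0003,0.0025,0,-1],[0.0083,0.0003,0.0021,0,-1],[0.0084,0.0003,0.0017,0,-1],[0.0084,0.0003,0.0014,0,-1],[0.0085,0.0003,0.001,0,-1],[0.0085,0.0003,0.0005,0,-1],[0.0086,0.0003,0.0001,0,-1],[0.0085,0.0003,-0.0002,0,-1]]}}

```text
time_s: 16.38
tool_pos: [0.6073, -0.2876, 0.2292]
ee_rot: [0.0, 0.696, 0.718, -0.001]
wrist_force: [-1.7, -1.5, 0.1]
finger_gap: 0.0101
```

```bash
python3 - <<'E'
from h import *
s=arm.sense();a=save('side','s6.png');print(s['tool_pos'],s['q'].round(2),s['finger_gap'],s['wrist_torque'])
E
```

```text
[ 0.60726153 -0.28755672  0.22921679] [-0.49  0.31  0.91 -0.    1.93 -0.52] 0.010091568789306553 [-0.45728432  0.56122201  0.02436084]
```

View pics/s6.png

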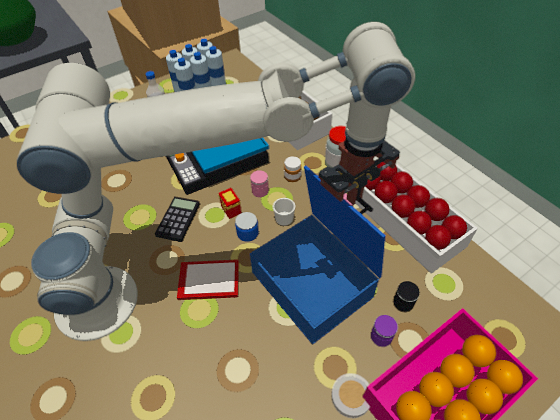

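Call:
{"op": "servo_tool", "data": {"targets": [[0.0085,0.0003,-0.0006,0,-1],[0.0085,0.0003,-0.001,0,-1],[0.0084,0.0003,-0.0014,0,-1],[0.0084,0.0003,-0.0018,0,-1],[0.0082,0.0003,-0.0022,0,-1],[0.0082,0.0003,-0.0026,0,-1],[0.008,0.0003,-0.003,0,-1],[0.0079,0.0003,-0.0033,0,-1],[0.0077,0.0003,-0.0037,0,-1],[0.0076,0.0003,-0.004,0,-1]]}}

```text
time_s: 17.27
tool_pos: [0.688, -0.2847, 0.205]
ee_rot: [-0.001, 0.696, 0.718, -0.001]
wrist_force: [-27.1, -1.5, 24.1]
finger_gap: 0.0119
```

Call:
{"op": "servo_tool", "data": {"targets": [[0.0037,0,-0.002,0,-1],[0.0037,0,-0.002,0,-1],[0,0,0,0,-1],[0,0,0,0,-1],[0,0,0,0,-1],[0,0,0,0,-1],[0,0,0,0,-1],[0,0,0,0,-1],[0,0,0,0,-1],[0,0,0,0,-1]]}}

```text
time_s: 18.1
tool_pos: [0.69, -0.2846, 0.2046]
ee_rot: [-0.004, 0.697, 0.717, -0.004]
wrist_force: [-29.7, 0.8, 14.4]
finger_gap: 0.0165
```

Call:
{"op": "servo_tool", "data": {"targets": [[-0.003,0,0.001,0,-0.5],[0,0,0,0,-0.4],[0,0,0,0,-0.4],[0,0,0,0,-0.4],[0,0,0,0,-0.4],[0,0,0.01,0,-0.4],[0,0,0.02,0,-0.4],[0,0,0.03,0,-0.4],[0,0,0.03,0,-0.4],[0,0,0.02,0,-0.4]]}}

```text
time_s: 18.93
tool_pos: [0.6933, -0.2833, 0.3143]
ee_rot: [0.001, 0.695, 0.719, 0.001]
wrist_force: [0.2, -0.6, 1.9]
finger_gap: 0.0264
```

```bash
python3 - <<'E'
from h import *
save('top','t7.png');a=save('side','s7.png')
b=cv2.imread('pics/t7.png')
cv2.imwrite('pics/c7.png',np.hstack([cv2.resize(b[110:290,190:430],(480,360)),cv2.resize(a[140:350,200:400][...,::-1],(320,336))[:].copy() if 0 else cv2.resize(a[140:350,200:400][...,::-1],(320,360))]))
E
```

```text
(no output)
```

View pics/c7.png

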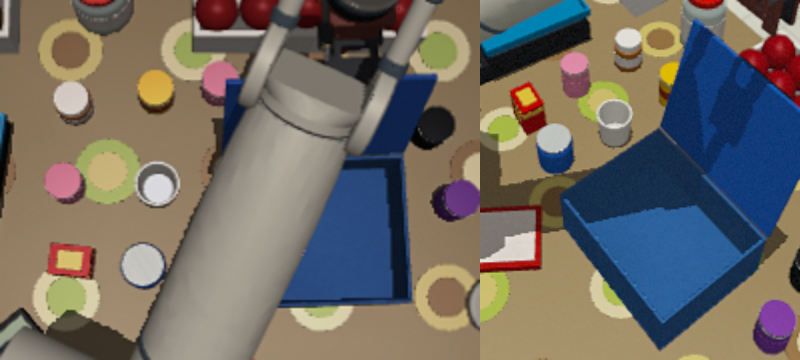

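The lid is open against its stop. While heading to the red carton I'll check the tall neighbours around the tin and jar.

Call:
{"op": "servo_tool", "data": {"targets": [[-0.02,0.02,0.005,-0.12,0.3],[-0.02,0.03,0,-0.12,0.6],[-0.02,0.03,0,-0.12,1],[-0.02,0.03,0,-0.12,1],[-0.02,0.03,0,-0.12,1],[-0.02,0.03,0,-0.12,1],[-0.02,0.03,0,-0.12,1],[-0.02,0.03,0,-0.12,1],[-0.02,0.03,0,-0.12,1],[-0.02,0.03,0,-0.12,1]]}}

```text
time_s: 19.87
tool_pos: [0.4917, 0.0076, 0.3138]
ee_rot: [-0.001, 0.732, 0.681, -0.001]
wrist_force: [-0.4, 1.5, -0.2]
finger_gap: 0.0868
```

Call:
{"op": "servo_tool", "data": {"targets": [[-0.015,0.02,-0.02,0,1],[-0.015,0.02,-0.02,0,1],[-0.013,0.014,-0.02,0,1],[0,0,-0.02,0,1],[0,0,-0.02,0,1],[0,0,0,0,1],[0,0,0,0,1],[0,0,0,0,1],[0,0,0,0,1],[0,0,0,0,1]]}}

```text
time_s: 20.7
tool_pos: [0.4509, 0.0599, 0.2176]
ee_rot: [0.001, 0.732, 0.681, 0.001]
wrist_force: [-0.9, 0.2, 0.2]
finger_gap: 0.0878
```

```bash
cat >> h.py <<'E'
def ray(n,p,s=None):
    m,Rc,c=ext(n,s); u=cv2.undistortPoints(np.array([[p]],float),K(m),np.array(m['dist'],float))[0,0]
    d=Rc@np.array([u[0],u[1],1]); return c,d/np.linalg.norm(d)
def tri(*obs):
    A=0;b=0
    for o in obs:
        c,d=ray(*o); P=np.eye(3)-np.outer(d,d); A=A+P; b=b+P@c
    return np.linalg.solve(A,b)
def red_blobs(im,lo,hi,amin=60):
    hsv=cv2.cvtColor(im,cv2.COLOR_RGB2HSV); m=cv2.inRange(hsv,lo,hi)
    n,l,st,ce=cv2.connectedComponentsWithStats(m); return [(st[i][:5].tolist(),ce[i].round(1).tolist()) for i in range(1,n) if st[i][4]>=amin],l
E
python3 - <<'E'
from h import *
print('glassjar lid',tri(('top',(239,99)),('side',(341,134))).round(3))
print('apple crate nearleft top',tri(('top',(287,131)),('side',(352,186))).round(3))
print('nut crate near right top',tri(('top',(199,131)),('side',(303,129))).round(3))
s=arm.sense();im=save('wrist','w8.png');print(s['tool_pos'],s['ee_rot'])
print('red',red_blobs(im,(0,150,90),(8,255,255))[0]);print('red2',red_blobs(im,(172,150,90),(179,255,255))[0])
print('gold',red_blobs(im,(18,90,120),(32,255,255))[0])
print('expect',w2px('wrist',[[.450,.0555,.064]],s))
E
```

```text
glassjar lid [0.846 0.017 0.13 ]
apple crate nearleft top [ 0.776 -0.122  0.055]
nut crate near right top [0.767 0.126 0.113]
[0.45093055 0.05991138 0.21762255] [5.84680558e-04 7.32443749e-01 6.80826857e-01 7.76980616e-04]
red [([263, 170, 37, 47, 114], [287.6, 201.6]), ([133, 252, 40, 48, 582], [146.3, 271.0]), ([203, 281, 35, 28, 232], [222.0, 292.7]), ([194, 338, 20, 8, 76], [205.3, 340.5])]
red2 [([264, 170, 35, 46, 700], [281.1, 190.6])]
gold [([0, 0, 560, 299, 53770], [276.7, 118.9]), ([77, 72, 43, 47, 1586], [98.0, 94.9]), ([199, 154, 28, 57, 604], [209.2, 184.7]), ([271, 179, 21, 29, 573], [280.8, 192.6]), ([355, 184, 41, 44, 1079], [375.5, 210.7]), ([152, 196, 206, 113, 10312], [270.8, 253.5]), ([64, 233, 79, 47, 2404], [97.5, 259.5]), ([451, 249, 40, 30, 975], [471.4, 264.9]), ([233, 295, 18, 14, 125], [240.3, 304.0]), ([103, 310, 9, 36, 187], [106.9, 328.1]), ([159, 338, 87, 47, 3351], [205.1, 362.0])]
expect [[280.5314441  195.27669311]]
```

View pics/w8.png

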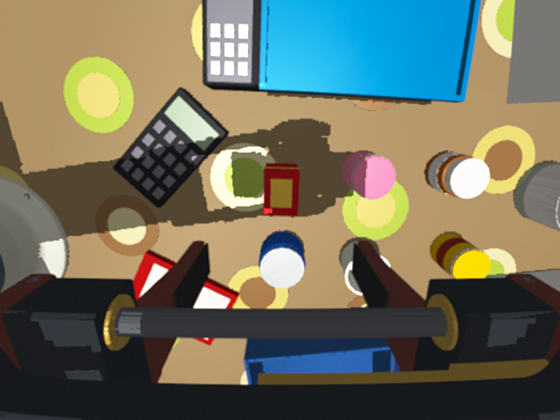

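The carton is at (281,193), matching the expected position. I'll descend on it; look-alikes and bystanders are clear of the fingers.

Call:
{"op": "servo_tool", "data": {"targets": [[0,-0.003,-0.02,0,0.7],[0,0,-0.03,0,0.7],[0,0,-0.03,0,0.7],[0,0,-0.03,0,0.7],[0,0,-0.03,0,0.7],[0,0,-0.03,0,0.7],[0,0,-0.02,0,0.7],[0,0,-0.01,0,0.7],[0,0,0,0,0.7],[0,0,0,0,0.7]]}}

```text
time_s: 21.58
tool_pos: [0.4508, 0.057, 0.0174]
ee_rot: [0.0, 0.732, 0.681, 0.0]
wrist_force: [-0.2, -0.2, 0.8]
finger_gap: 0.0748
```

Call:
{"op": "servo_tool", "data": {"targets": [[0,0,-0.008,0,0.7],[0,0,-0.008,0,0.7],[0,0,-0.008,0,0.7],[0,0,-0.007,0,0.7],[0,0,0,0,0.7],[0,0,0,0,0.7],[0,0,0,0,0.7],[0,0,0,0,0.7],[0,0,0,0,0.7],[0,0,0,0,0.7]], "squeeze": 20}}

```text
time_s: 22.42
tool_pos: [0.4506, 0.0571, -0.0142]
ee_rot: [0.0, 0.732, 0.681, 0.0]
wrist_force: [-0.6, 1.5, 0.2]
finger_gap: 0.0743
```

Call:
{"op": "servo_tool", "data": {"targets": [[0,0,0,0,-1],[0,0,0,0,-1],[0,0,0,0,-1],[0,0,0,0,-1],[0,0,0,0,-1],[0,0,0,0,-1],[0,0,0,0,-1],[0,0,0,0,-1],[0,0,0,0,-1],[0,0,0,0,-1]]}}

```text
time_s: 23.25
tool_pos: [0.4504, 0.057, -0.0145]
ee_rot: [0.0, 0.732, 0.681, 0.0]
wrist_force: [1.3, -0.2, 0.1]
finger_gap: 0.0438
```

Call:
{"op": "servo_tool", "data": {"targets": [[0,0,0.02,0,-1],[0,0,0.035,0,-1],[0,0,0.035,0,-1],[0,0,0.035,0,-1],[0,0,0.025,0,-1],[0.02,0.03,0,-0.16,-1],[0.02,0.03,0,-0.16,-1],[0.02,0.03,0,-0.16,-1],[0.02,0.03,0,-0.16,-1],[0.02,0.03,0,-0.16,-1]]}}

```text
time_s: 24.08
tool_pos: [0.5508, 0.2084, 0.1348]
ee_rot: [-0.0, 0.756, 0.655, -0.0]
wrist_force: [0.5, -0.6, -1.5]
finger_gap: 0.0441
```

Call:
{"op": "servo_tool", "data": {"targets": [[0.002,0.001,0,0,-1],[0,0,-0.015,0,-1],[0,0,-0.015,0,-1],[0,0,-0.015,0,-1],[0,0,-0.01,0,-1],[0,0,0,0,-1],[0,0,0,0,-1],[0,0,0,0,-1],[0,0,0,0,-1],[0,0,0,0,-1]]}}

```text
time_s: 24.92
tool_pos: [0.5529, 0.2081, 0.0818]
ee_rot: [0.0, 0.756, 0.655, 0.001]
wrist_force: [1.0, -0.7, -0.9]
finger_gap: 0.044
```

Call:
{"op": "servo_tool", "data": {"targets": [[0,0,-0.006,0,-1],[0,0,-0.006,0,-1],[0,0,-0.004,0,-1],[0,0,-0.002,0,-1],[0,0,-0.002,0,-1],[0,0,0,0,-1],[0,0,0,0,-1],[0,0,0,0,-1],[0,0,0,0,-1],[0,0,0,0,-1]]}}

```text
time_s: 25.75
tool_pos: [0.5523, 0.208, 0.0605]
ee_rot: [-0.0, 0.756, 0.655, -0.0]
wrist_force: [-0.2, 0.3, -0.3]
finger_gap: 0.044
```

Call:
{"op": "servo_tool", "data": {"targets": [[0,0,0,0,0.6],[0,0,0,0,0.6],[0,0,0,0,0.6],[0,0,0,0,0.6],[0,0,0.01,0,0.6],[0,0,0.03,0,0.6],[0,0,0.035,0,0.6],[0,0,0.035,0,0.6],[0,0,0.03,0,0.7],[0,0,0.02,0,0.7]]}}

```text
time_s: 26.58
tool_pos: [0.553, 0.2082, 0.2257]
ee_rot: [0.001, 0.756, 0.655, 0.003]
wrist_force: [0.3, -0.7, 0.5]
finger_gap: 0.0749
```

Call:
{"op": "servo_tool", "data": {"targets": [[0.022,-0.025,0,0,0.7],[0.022,-0.025,0,0,0.7],[0.022,-0.025,0,0,0.7],[0.022,-0.025,0,0,0.7],[0.022,-0.025,0,0,0.7],[0.022,-0.025,0,0,0.7],[0,0,0,0,0.7],[0,0,0,0,0.7],[0,0,0,0,0.7],[0,0,0,0,0.7]]}}

```text
time_s: 27.42
tool_pos: [0.6839, 0.0592, 0.2216]
ee_rot: [0.0, 0.755, 0.655, 0.001]
wrist_force: [0.1, -0.3, 0.4]
finger_gap: 0.0747
```

```bash
cat >> h.py <<'E'
def grab(f):
    s=arm.sense(); im=save('wrist',f); print('tool',np.round(s['tool_pos'],4)); return s,im
E
python3 - <<'E'
from h import *
s,im=grab('w9.png'); t=save('top','t9.png')
bl,_=red_blobs(im,(0,0,170),(179,45,255),300); 
for b in bl: print('white',b,px2w('wrist',[b[1]],.066,s)[0].round(3))
bl,_=red_blobs(im,(22,150,150),(32,255,255),300)
for b in bl: print('yel',b,px2w('wrist',[b[1]],.068,s)[0].round(3))
print(w2px('wrist',[[.687,.058,.066],[.7015,-.066,.068]],s))
for n,lo,hi in(('red',(174,150,60),(179,255,255)),('yel',(20,150,140),(30,255,255))):
  for b in red_blobs(t,lo,hi,20)[0]: print('top',n,b,px2w('top',[b[1]],.068)[0].round(3))
E
```

```text
tool [0.6839 0.0592 0.2216]
white ([295, 0, 37, 61, 1002], [309.2, 32.0]) [0.74  0.233 0.066]
white ([343, 0, 217, 291, 27181], [505.0, 139.1]) [0.967 0.086 0.066]
white ([105, 268, 37, 11, 302], [122.6, 273.7]) [ 0.449 -0.025  0.066]
yel ([99, 48, 31, 43, 1152], [114.1, 68.6]) [0.515 0.229 0.068]
yel ([289, 259, 38, 35, 1054], [307.7, 276.3]) [ 0.703 -0.062  0.068]
[[283.75282008 192.0135215 ]
 [306.80216986 278.82380987]]
top red ([356, 81, 43, 43, 879], [380.7, 99.4]) [ 0.868 -0.4    0.068]
top red ([288, 82, 21, 20, 303], [297.7, 91.1]) [ 0.893 -0.152  0.068]
top red ([310, 82, 22, 41, 637], [320.6, 102.1]) [ 0.859 -0.22   0.068]
top red ([333, 82, 21, 41, 630], [343.1, 102.1]) [ 0.859 -0.287  0.068]
top red ([288, 104, 22, 20, 311], [297.9, 113.9]) [ 0.822 -0.153  0.068]
top red ([356, 104, 20, 20, 305], [365.7, 113.8]) [ 0.823 -0.354  0.068]
top red ([157, 198, 12, 12, 33], [160.7, 204.7]) [0.55  0.246 0.068]
top yel ([259, 145, 18, 17, 246], [267.2, 153.2]) [ 0.703 -0.062  0.068]
```

```bash
python3 - <<'E'
from h import *
s=arm.sense(); im=cv2.imread('pics/w9.png')[...,::-1].copy()
hsv=cv2.cvtColor(im,cv2.COLOR_RGB2HSV); print(hsv[192,240:330:6].tolist())
m=cv2.inRange(hsv,(0,0,70),(179,60,255))[150:240,240:340]
n,l,st,ce=cv2.connectedComponentsWithStats(m)
for i in range(1,n):
  if st[i][4]>100: c=ce[i]+[240,150]; print(st[i],c,px2w('wrist',[c],.066,s).round(3))
cv2.imwrite('pics/c9.png',cv2.resize(im[130:290,200:370][...,::-1],None,fx=3,fy=3,interpolation=cv2.INTER_CUBIC))
E
```

```text
[[18, 100, 79], [19, 99, 77], [19, 99, 77], [18, 101, 78], [13, 81, 120], [25, 12, 133], [25, 11, 134], [24, 10, 133], [20, 12, 133], [25, 11, 134], [25, 12, 133], [19, 114, 76], [18, 103, 79], [19, 109, 77], [24, 126, 107]]
[  24   19   41   41 1298] [284.09399076 189.32588598] [[0.688 0.061 0.066]]
```

View pics/c9.png

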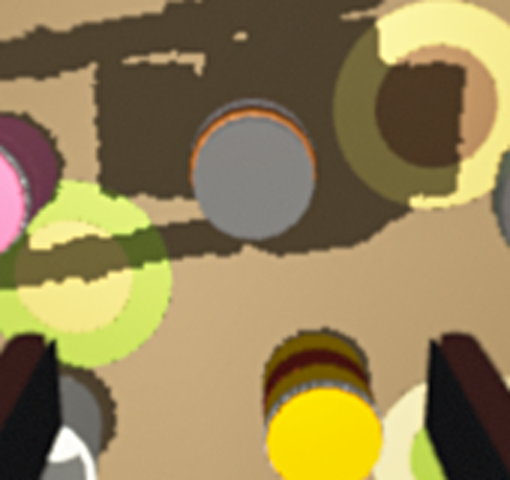

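The white cap over an amber body at crop (253,170) is the jar, at (0.688, 0.060). Descending.

Call:
{"op": "servo_tool", "data": {"targets": [[0.003,0.001,-0.02,0,0.75],[0,0,-0.03,0,0.75],[0,0,-0.03,0,0.75],[0,0,-0.03,0,0.75],[0,0,-0.03,0,0.75],[0,0,-0.03,0,0.75],[0,0,-0.02,0,0.75],[0,0,-0.01,0,0.75],[0,0,0,0,0.75],[0,0,0,0,0.75]]}}

```text
time_s: 28.35
tool_pos: [0.6874, 0.0596, 0.0214]
ee_rot: [0.0, 0.755, 0.655, 0.0]
wrist_force: [0.3, -0.8, -0.9]
finger_gap: 0.077
```

Call:
{"op": "servo_tool", "data": {"targets": [[0,0,-0.01,0,0.75],[0,0,-0.01,0,0.75],[0,0,-0.01,0,0.75],[0,0,-0.006,0,0.75],[0,0,0,0,0.75],[0,0,0,0,-1],[0,0,0,0,-1],[0,0,0,0,-1],[0,0,0,0,-1],[0,0,0,0,-1]]}}

```text
time_s: 29.18
tool_pos: [0.688, 0.059, -0.0147]
ee_rot: [0.001, 0.756, 0.655, 0.001]
wrist_force: [0.7, -0.0, 0.7]
finger_gap: 0.0558
```

Call:
{"op": "servo_tool", "data": {"targets": [[0,0,0,0,-1],[0,0,0,0,-1],[0,0,0,0,-1],[0,0,0,0,-1],[0,0,0,0,-1],[0,0,0,0,-1],[0,0,0,0,-1],[0,0,0,0,-1],[0,0,0,0,-1],[0,0,0,0,-1]]}}

```text
time_s: 30.02
tool_pos: [0.688, 0.059, -0.0147]
ee_rot: [0.001, 0.756, 0.655, 0.001]
wrist_force: [1.8, -1.2, 5.8]
finger_gap: 0.0559
```

Call:
{"op": "servo_tool", "data": {"targets": [[0,0,0.02,0,-1],[0,0,0.035,0,-1],[0,0,0.035,0,-1],[0,0,0.035,0,-1],[0,0,0.035,0,-1],[0,0,0.015,0,-1],[-0.014,0.036,0,0,-1],[-0.014,0.036,0,0,-1],[-0.014,0.036,0,0,-1],[-0.014,0.036,0,0,-1]]}}

```text
time_s: 30.85
tool_pos: [0.6294, 0.2039, 0.157]
ee_rot: [-0.001, 0.756, 0.655, -0.002]
wrist_force: [0.5, 0.5, -2.1]
finger_gap: 0.0555
```

Call:
{"op": "servo_tool", "data": {"targets": [[-0.014,0.036,0,0,-1],[-0.014,0.036,0,0,-1],[-0.014,0.036,0,0,-1],[-0.014,0.036,0,0,-1],[-0.004,0.003,-0.02,0,-1],[0,0,-0.03,0,-1],[0,0,-0.02,0,-1],[0,0,0,0,-1],[0,0,0,0,-1],[0,0,0,0,-1]]}}

```text
time_s: 31.68
tool_pos: [0.5714, 0.3499, 0.09]
ee_rot: [-0.0, 0.756, 0.655, -0.0]
wrist_force: [-0.5, -0.1, -2.2]
finger_gap: 0.0554
```

Lower onto the tray (z → 0.0605), release, and go on to the tin.

Call:
{"op": "servo_tool", "data": {"targets": [[0,0,-0.01,0,-1],[0,0,-0.008,0,-1],[0,0,-0.006,0,-1],[0,0,-0.003,0,-1],[0,0,-0.002,0,-1],[0,0,-0.001,0,-1],[0,0,0,0,-1],[0,0,0,0,-1],[0,0,0,0,-1],[0,0,0,0,-1]]}}

```text
time_s: 32.52
tool_pos: [0.5715, 0.35, 0.0602]
ee_rot: [0.0, 0.756, 0.655, 0.0]
wrist_force: [-3.7, -2.3, 4.6]
finger_gap: 0.0555
```

Call:
{"op": "servo_tool", "data": {"targets": [[0,0,0,0,0.75],[0,0,0,0,0.75],[0,0,0,0,0.75],[0,0,0,0,0.75],[0,0,0.01,0,0.75],[0,0,0.03,0,0.75],[0,0,0.035,0,0.75],[0,0,0.035,0,0.75],[0,0,0.03,0,0.75],[0,0,0.02,0,0.75]]}}

```text
time_s: 33.35
tool_pos: [0.5719, 0.3504, 0.2249]
ee_rot: [0.001, 0.756, 0.655, 0.003]
wrist_force: [-0.6, 0.0, 0.8]
finger_gap: 0.0769
```

Call:
{"op": "servo_tool", "data": {"targets": [[0.012,-0.037,0,0.4,0.75],[0.012,-0.037,0,0.4,0.75],[0.012,-0.037,0,0.4,0.75],[0.012,-0.037,0,0.4,0.75],[0.012,-0.037,0,0.4,0.75],[0.012,-0.037,0,0.4,0.75],[0.012,-0.037,0,0.4,0.75],[0.012,-0.037,0,0.4,0.75],[0.012,-0.037,0,0.4,0.75],[0.012,-0.037,0,0.4,0.75]]}}

```text
time_s: 34.18
tool_pos: [0.6917, -0.0219, 0.2205]
ee_rot: [0.0, 0.63, 0.777, 0.0]
wrist_force: [-0.1, -0.1, 0.2]
finger_gap: 0.0767
```

Call:
{"op": "servo_tool", "data": {"targets": [[0.011,-0.04,0,0.5,0.75],[0,0,0,0,0.75],[0,0,0,0,0.75],[0,0,0,0,0.75],[0,0,0,0,0.75],[0,0,0,0,0.75],[0,0,0,0,0.75],[0,0,0,0,0.75],[0,0,0,0,0.75],[0,0,0,0,0.75]]}}

```text
time_s: 35.02
tool_pos: [0.7023, -0.0595, 0.2195]
ee_rot: [0.0, 0.613, 0.79, 0.0]
wrist_force: [-0.3, 0.3, -0.2]
finger_gap: 0.077
```

```bash
python3 - <<'E'
from h import *
s,im=grab('w10.png'); t=save('top','t10.png')
bl,_=red_blobs(im,(22,130,70),(32,255,255),200)
for b in bl: print('yel',b,px2w('wrist',[b[1]],.068,s)[0].round(3))
for n,lo,hi in(('gold',(20,110,120),(30,255,255)),('white',(0,0,150),(179,50,255))):
  for b in red_blobs(t,lo,hi,20)[0]:
    if 90<b[1][0]<290 and 145<b[1][1]<275: print('top',n,b,px2w('top',[b[1]],.141)[0].round(3),px2w('top',[b[1]],.068)[0].round(3))
E
```

```text
tool [ 0.7023 -0.0595  0.2195]
yel ([260, 172, 43, 44, 1409], [281.1, 194.2]) [ 0.703 -0.062  0.068]
top gold ([161, 196, 13, 11, 108], [166.8, 200.9]) [0.551 0.21  0.141] [0.562 0.228 0.068]
top white ([210, 151, 11, 33, 235], [214.3, 166.6]) [0.646 0.081 0.141] [0.663 0.092 0.068]
top white ([266, 158, 11, 34, 245], [270.5, 174.2]) [ 0.625 -0.074  0.141] [ 0.64  -0.072  0.068]
top white ([221, 171, 44, 19, 557], [241.8, 180.3]) [0.608 0.004 0.141] [0.622 0.011 0.068]
top white ([108, 185, 17, 18, 246], [116.0, 193.8]) [0.571 0.353 0.141] [0.583 0.379 0.068]
top white ([201, 187, 60, 149, 6068], [231.0, 262.5]) [0.384 0.03  0.141] [0.385 0.039 0.068]
top white ([273, 194, 7, 17, 54], [276.1, 203.5]) [ 0.544 -0.09   0.141] [ 0.554 -0.089  0.068]
top white ([266, 235, 6, 16, 53], [268.5, 243.0]) [ 0.436 -0.07   0.141] [ 0.44  -0.068  0.068]
top white ([135, 246, 13, 15, 57], [142.9, 253.6]) [0.407 0.27  0.141] [0.409 0.292 0.068]
top white ([158, 249, 12, 4, 33], [163.2, 250.5]) [0.415 0.215 0.141] [0.418 0.234 0.068]
top white ([171, 250, 6, 4, 21], [173.4, 251.6]) [0.412 0.187 0.141] [0.415 0.204 0.068]
top white ([157, 254, 6, 4, 22], [159.3, 255.5]) [0.402 0.225 0.141] [0.404 0.245 0.068]
top white ([164, 255, 6, 4, 22], [166.3, 256.4]) [0.399 0.206 0.141] [0.401 0.224 0.068]
top white ([170, 256, 6, 4, 20], [173.0, 257.4]) [0.397 0.188 0.141] [0.399 0.205 0.068]
top white ([156, 259, 6, 5, 24], [158.7, 261.0]) [0.387 0.226 0.141] [0.388 0.246 0.068]
top white ([163, 260, 6, 5, 21], [165.5, 262.1]) [0.384 0.208 0.141] [0.385 0.226 0.068]
top white ([170, 261, 6, 4, 21], [172.1, 262.5]) [0.383 0.19  0.141] [0.384 0.207 0.068]
```

Call:
{"op": "servo_tool", "data": {"targets": [[0,-0.003,-0.02,0,0.75],[0,0,-0.03,0,0.75],[0,0,-0.03,0,0.75],[0,0,-0.03,0,0.75],[0,0,-0.03,0,0.75],[0,0,-0.03,0,0.75],[0,0,-0.02,0,0.75],[0,0,-0.01,0,0.75],[0,0,0,0,0.75],[0,0,0,0,0.75]]}}

```text
time_s: 35.95
tool_pos: [0.7025, -0.063, 0.0199]
ee_rot: [0.0, 0.613, 0.79, 0.0]
wrist_force: [-0.6, -0.1, 0.4]
finger_gap: 0.0768
```

Call:
{"op": "servo_tool", "data": {"targets": [[0,0,-0.01,0,0.75],[0,0,-0.01,0,0.75],[0,0,-0.01,0,0.75],[0,0,-0.004,0,0.75],[0,0,0,0,0.75],[0,0,0,0,-1],[0,0,0,0,-1],[0,0,0,0,-1],[0,0,0,0,-1],[0,0,0,0,-1]]}}

```text
time_s: 36.78
tool_pos: [0.703, -0.063, -0.0137]
ee_rot: [0.001, 0.613, 0.79, 0.0]
wrist_force: [0.3, 0.3, 1.1]
finger_gap: 0.0539
```

Call:
{"op": "servo_tool", "data": {"targets": [[0,0,0,0,-1],[0,0,0,0,-1],[0,0,0,0,-1],[0,0,0,0,-1],[0,0,0,0,-1],[0,0,0,0,-1],[0,0,0,0,-1],[0,0,0,0,-1],[0,0,0,0,-1],[0,0,0,0,-1]]}}

```text
time_s: 37.62
tool_pos: [0.703, -0.063, -0.0137]
ee_rot: [0.001, 0.613, 0.79, 0.0]
wrist_force: [1.0, -0.1, 5.7]
finger_gap: 0.0535
```

Call:
{"op": "servo_tool", "data": {"targets": [[0,0,0.02,0,-1],[0,0,0.035,0,-1],[0,0,0.035,0,-1],[0,0,0.035,0,-1],[0,0,0.035,0,-1],[0,0,0.035,0,-1],[0,0,0.005,0,-1],[-0.014,0.034,0,-0.45,-1],[-0.014,0.034,0,-0.45,-1],[-0.014,0.034,0,-0.45,-1]]}}

```text
time_s: 38.45
tool_pos: [0.6588, 0.0393, 0.1823]
ee_rot: [-0.002, 0.66, 0.751, -0.002]
wrist_force: [0.3, 0.2, -1.8]
finger_gap: 0.054
```

Call:
{"op": "servo_tool", "data": {"targets": [[-0.0138,0.0342,0,-0.44,-1],[-0.0138,0.0342,0,-0.44,-1],[-0.0138,0.0342,0,-0.44,-1],[-0.0138,0.0342,0,-0.44,-1],[-0.0138,0.0342,0,-0.44,-1],[-0.0138,0.0342,0,-0.44,-1],[-0.0138,0.0342,0,-0.44,-1],[0,0,0,0,-1],[0,0,0,0,-1],[0,0,0,0,-1]]}}

```text
time_s: 39.28
tool_pos: [0.5632, 0.2778, 0.1834]
ee_rot: [-0.0, 0.753, 0.658, -0.002]
wrist_force: [0.7, 0.2, -1.0]
finger_gap: 0.0536
```

Call:
{"op": "servo_tool", "data": {"targets": [[0,0,-0.02,0,-1],[0,0,-0.03,0,-1],[0,0,-0.025,0,-1],[0,0,-0.02,0,-1],[0,0,-0.01,0,-1],[0,0,0,0,-1],[0,0,0,0,-1],[0,0,0,0,-1],[0,0,0,0,-1],[0,0,0,0,-1]]}}

```text
time_s: 40.12
tool_pos: [0.5646, 0.2787, 0.0824]
ee_rot: [0.0, 0.754, 0.657, 0.001]
wrist_force: [0.1, -0.9, -1.9]
finger_gap: 0.0536
```

Call:
{"op": "servo_tool", "data": {"targets": [[0,0,-0.008,0,-1],[0,0,-0.006,0,-1],[0,0,-0.004,0,-1],[0,0,-0.002,0,-1],[0,0,-0.001,0,-1],[0,0,0,0,-1],[0,0,0,0,-1],[0,0,0,0,-1],[0,0,0,0,0.75],[0,0,0,0,0.75]]}}

```text
time_s: 40.95
tool_pos: [0.5638, 0.2785, 0.0594]
ee_rot: [0.0, 0.754, 0.657, 0.0]
wrist_force: [-1.2, 0.2, -0.0]
finger_gap: 0.0636
```

Call:
{"op": "servo_tool", "data": {"targets": [[0,0,0,0,0.75],[0,0,0,0,0.75],[0,0,0.01,0,0.75],[0,0,0.03,0,0.75],[0,0,0.035,0,0.75],[0,0,0.025,0,0.75],[-0.03,0.004,0,0,0.75],[-0.03,0.004,0,0,0],[-0.03,0.004,0,0,-1],[-0.03,0.004,0,0,-1]]}}

```text
time_s: 41.78
tool_pos: [0.4427, 0.2945, 0.1602]
ee_rot: [0.0, 0.754, 0.657, 0.0]
wrist_force: [-1.2, -0.2, -0.4]
finger_gap: 0.0603
```

Call:
{"op": "servo_tool", "data": {"targets": [[-0.03,0.004,0,0,-1],[-0.003,0.002,0,0,-1],[0,0,-0.02,0,-1],[0,0,-0.02,0,-1],[0,0,0,0,-1],[0,0,0,0,-1],[0,0,0,0,-1],[0,0,0,0,-1],[0,0,0,0,-1],[0,0,0,0,-1]]}}

```text
time_s: 42.62
tool_pos: [0.4113, 0.3006, 0.1205]
ee_rot: [0.0, 0.754, 0.657, 0.001]
wrist_force: [0.5, 0.6, -0.4]
finger_gap: 0.0006
```

```bash
python3 - <<'E'
from h import *
s,im=grab('w11.png'); t=save('top','t11.png')
for n,lo,hi in(('orange',(6,190,100),(14,255,255)),('gold',(20,110,90),(30,255,255)),('white',(0,0,110),(179,50,255))):
  for b in red_blobs(t,lo,hi,40)[0]:
    if 90<b[1][0]<200 and 145<b[1][1]<275: print('top',n,b,px2w('top',[b[1]],.141)[0].round(3),px2w('top',[b[1]],.069)[0].round(3))
for b in red_blobs(im,(4,170,80),(16,255,255),40)[0]: print('wr orange',b,px2w('wrist',[b[1]],.069,s)[0].round(3))
cv2.imwrite('pics/c11.png',np.hstack([cv2.resize(im[100:380,180:400][...,::-1],(440,560)),cv2.resize(t[140:280,90:180][...,::-1],(360,560),interpolation=cv2.INTER_CUBIC)]))
E
```

```text
tool [0.4113 0.3006 0.1205]
top gold ([133, 188, 20, 20, 287], [142.3, 197.1]) [0.561 0.278 0.141] [0.573 0.3   0.069]
top gold ([161, 196, 13, 11, 107], [166.8, 200.8]) [0.551 0.21  0.141] [0.562 0.228 0.069]
top white ([107, 185, 19, 19, 266], [116.2, 194.0]) [0.57  0.352 0.141] [0.582 0.378 0.069]
top white ([166, 248, 13, 19, 137], [172.8, 255.3]) [0.402 0.188 0.141] [0.405 0.205 0.069]
top white ([149, 251, 18, 14, 120], [157.0, 258.9]) [0.393 0.231 0.141] [0.394 0.251 0.069]
top white ([101, 255, 28, 29, 290], [116.8, 268.6]) [0.366 0.341 0.141] [0.366 0.367 0.069]
wr orange ([459, 96, 54, 81, 785], [474.4, 135.6]) [0.586 0.349 0.069]
wr orange ([266, 194, 31, 34, 812], [281.1, 210.6]) [0.412 0.305 0.069]
wr orange ([446, 222, 8, 28, 48], [447.9, 235.5]) [0.564 0.26  0.069]
wr orange ([442, 283, 45, 23, 70], [458.5, 288.0]) [0.577 0.201 0.069]
wr orange ([420, 287, 19, 20, 58], [428.6, 295.3]) [0.547 0.197 0.069]
wr orange ([452, 292, 50, 14, 87], [472.8, 293.8]) [0.593 0.191 0.069]
wr orange ([457, 342, 29, 11, 53], [467.5, 350.3]) [0.592 0.12  0.069]
```

View pics/c11.png

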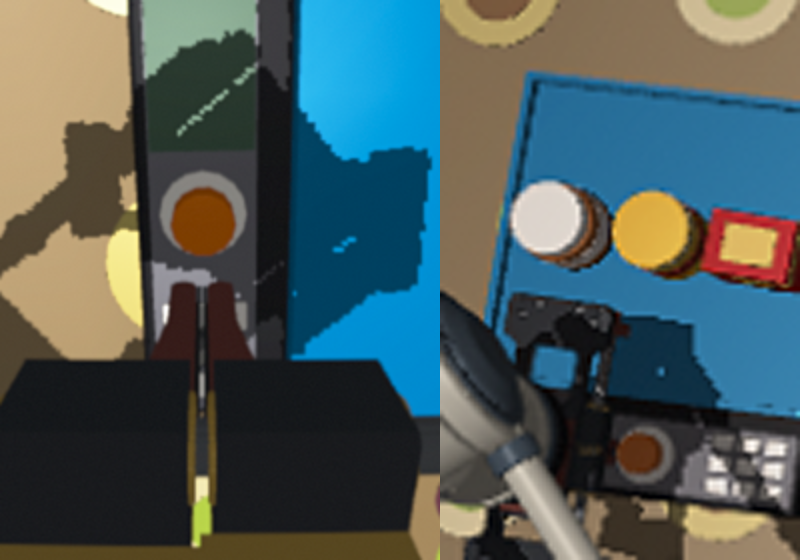

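All three groceries stand upright on the tray, and the key is clear at (0.412, 0.303). Approaching it with shut fingers.

Call:
{"op": "servo_tool", "data": {"targets": [[0,0.002,-0.015,0,-1],[0,0,-0.02,0,-1],[0,0,-0.015,0,-1],[0,0,-0.012,0,-1],[0,0,-0.008,0,-1],[0,0,-0.004,0,-1],[0,0,0,0,-1],[0,0,0,0,-1],[0,0,0,0,-1],[0,0,0,0,-1]]}}

```text
time_s: 43.55
tool_pos: [0.4112, 0.3028, 0.0465]
ee_rot: [0.0, 0.754, 0.657, 0.001]
wrist_force: [-0.3, 0.4, -0.5]
finger_gap: 0.0002
```

Call:
{"op": "servo_tool", "data": {"targets": [[0,0,-0.002,0,-1],[0,0,-0.002,0,-1],[0,0,0,0,-1],[0,0,0,0,-1],[0,0,0,0,-1],[0,0,0,0,-1],[0,0,0,0,-1],[0,0,0,0,-1],[0,0,0,0,-1],[0,0,0,0,-1]]}}

```text
time_s: 44.38
tool_pos: [0.4107, 0.3024, 0.0414]
ee_rot: [-0.0, 0.754, 0.657, 0.0]
wrist_force: [0.2, -0.2, -0.3]
finger_gap: 0.0008
```

Call:
{"op": "servo_tool", "data": {"targets": [[0,0,-0.002,0,-1],[0,0,-0.001,0,-1],[0,0,0,0,-1],[0,0,0,0,-1],[0,0,0,0,-1],[0,0,0,0,-1],[0,0,0,0,-1],[0,0,0,0,-1],[0,0,0,0,-1],[0,0,0,0,-1]]}}

```text
time_s: 45.22
tool_pos: [0.4107, 0.3025, 0.0385]
ee_rot: [-0.0, 0.754, 0.657, 0.0]
wrist_force: [-0.8, 0.4, -0.9]
finger_gap: 0.0008
```

Call:
{"op": "servo_tool", "data": {"targets": [[0,0,-0.001,0,-1],[0,0,-0.001,0,-1],[0,0,0,0,-1],[0,0,0,0,-1],[0,0,0,0,-1],[0,0,0,0,-1],[0,0,0,0,-1],[0,0,0,0,-1],[0,0,0,0,-1],[0,0,0,0,-1]]}}

```text
time_s: 46.05
tool_pos: [0.4108, 0.3024, 0.0365]
ee_rot: [-0.0, 0.754, 0.657, 0.0]
wrist_force: [-0.3, -0.7, 1.1]
finger_gap: 0.0007
```

Call:
{"op": "servo_tool", "data": {"targets": [[0,0,-0.001,0,-1],[0,0,-0.001,0,-1],[0,0,0,0,-1],[0,0,0,0,-1],[0,0,0,0,-1],[0,0,0,0,-1],[0,0,0,0,-1],[0,0,0,0,-1],[0,0,0,0,-1],[0,0,0,0,-1]]}}

```text
time_s: 46.88
tool_pos: [0.4108, 0.3025, 0.0345]
ee_rot: [-0.0, 0.754, 0.657, 0.0]
wrist_force: [-0.4, -0.2, -0.3]
finger_gap: 0.0007
```

Call:
{"op": "servo_tool", "data": {"targets": [[0,0,-0.001,0,-1],[0,0,-0.001,0,-1],[0,0,0,0,-1],[0,0,0,0,-1],[0,0,0,0,-1],[0,0,0,0,-1],[0,0,0,0,-1],[0,0,0,0,-1],[0,0,0,0,-1],[0,0,0,0,-1]]}}

```text
time_s: 47.72
tool_pos: [0.4108, 0.3025, 0.0325]
ee_rot: [0.0, 0.754, 0.657, 0.0]
wrist_force: [-0.0, 0.9, 0.8]
finger_gap: 0.0004
```

Call:
{"op": "servo_tool", "data": {"targets": [[0,0,-0.001,0,-1],[0,0,-0.001,0,-1],[0,0,0,0,-1],[0,0,0,0,-1],[0,0,0,0,-1],[0,0,0,0,-1],[0,0,0,0,-1],[0,0,0,0,-1],[0,0,0,0,-1],[0,0,0,0,-1]]}}

```text
time_s: 48.55
tool_pos: [0.4108, 0.3025, 0.0305]
ee_rot: [0.0, 0.754, 0.657, 0.0]
wrist_force: [1.0, 1.1, 2.0]
finger_gap: 0.0002
```

Call:
{"op": "servo_tool", "data": {"targets": [[0,0,-0.001,0,-1],[0,0,0,0,-1],[0,0,0,0,-1],[0,0,0,0,-1],[0,0,0,0,-1],[0,0,0,0,-1],[0,0,0,0,-1],[0,0,0,0,-1],[0,0,0,0,-1],[0,0,0,0,-1]]}}

```text
time_s: 49.38
tool_pos: [0.4108, 0.3025, 0.0295]
ee_rot: [-0.0, 0.754, 0.657, 0.0]
wrist_force: [1.1, 1.0, 1.9]
finger_gap: 0.0003
```

```bash
python3 - <<'E'
from h import *
f=[]
for i in range(8): snapshot('wrist'); s=arm.sense(); f.append(s['wrist_force'][2])
print(np.round(f,2),np.mean(f),s['tool_pos'],s['time_s'])
E
```

```text
[1.85 1.62 0.94 2.24 1.72 1.98 2.94 2.15] 1.929775786927469 [0.41079309 0.30243674 0.02945379] 49.7833
```

Call:
{"op": "servo_tool", "data": {"targets": [[0,0,-0.001,0,-1],[0,0,-0.001,0,-1],[0,0,0,0,-1],[0,0,0,0,-1],[0,0,0,0,-1],[0,0,0,0,-1],[0,0,0,0,-1],[0,0,0,0,-1],[0,0,0,0,-1],[0,0,0,0,-1]]}}

```text
time_s: 50.62
tool_pos: [0.4108, 0.3025, 0.0275]
ee_rot: [0.0, 0.754, 0.657, 0.0]
wrist_force: [1.6, 0.2, 2.3]
finger_gap: 0.0005
```

Call:
{"op": "servo_tool", "data": {"targets": [[0,0,-0.001,0,-1],[0,0,0,0,-1],[0,0,0,0,-1],[0,0,0,0,-1],[0,0,0,0,-1],[0,0,0,0,-1],[0,0,0,0,-1],[0,0,0,0,-1],[0,0,0,0,-1],[0,0,0,0,-1]]}}

```text
time_s: 51.45
tool_pos: [0.4108, 0.3025, 0.0269]
ee_rot: [0.0, 0.754, 0.657, 0.0]
wrist_force: [0.1, -0.4, 4.9]
finger_gap: 0.0007
```

```bash
cat > f.py <<'E'
from h import *
f=[]
for i in range(6): snapshot('wrist'); s=arm.sense(); f.append(s['wrist_force'][2])
print(np.round(f,2),np.mean(f),s['tool_pos'],s['time_s'])
E
python3 f.py
```

```text
[5.41 5.3  5.39 5.61 5.49 5.37] 5.426305862233433 [0.4108093  0.30247266 0.02690269] 51.75
```

Call:
{"op": "servo_tool", "data": {"targets": [[0,0,0,0,-1],[0,0,0,0,-1],[0,0,0,0,-1],[0,0,0,0,-1],[0,0,0,0,-1],[0,0,0,0,-1],[0,0,0,0,-1],[0,0,0,0,-1],[0,0,0,0,-1],[0,0,0,0,-1]]}}

```text
time_s: 52.58
tool_pos: [0.4108, 0.3025, 0.0269]
ee_rot: [0.0, 0.754, 0.657, 0.0]
wrist_force: [0.2, 1.2, 5.6]
finger_gap: 0.0002
```

Call:
{"op": "servo_tool", "data": {"targets": [[0,0,0,0,-1],[0,0,0,0,-1],[0,0,0,0,-1],[0,0,0,0,-1],[0,0,0,0,-1],[0,0,0,0,-1],[0,0,0,0,-1],[0,0,0,0,-1],[0,0,0,0,-1],[0,0,0,0,-1]]}}

```text
time_s: 53.42
tool_pos: [0.4108, 0.3025, 0.0269]
ee_rot: [0.0, 0.754, 0.657, 0.0]
wrist_force: [-0.3, -0.3, 5.8]
finger_gap: 0.0005
```

Call:
{"op": "servo_tool", "data": {"targets": [[0,0,-0.001,0,-1],[0,0,-0.001,0,-1],[0,0,-0.001,0,-1],[0,0,-0.001,0,-1],[0,0,-0.001,0,-1],[0,0,-0.001,0,-1],[0,0,0,0,-1],[0,0,0,0,-1],[0,0,0,0,-1],[0,0,0,0,-1]]}}

```text
time_s: 54.25
tool_pos: [0.4109, 0.3026, 0.0222]
ee_rot: [0.0, 0.754, 0.657, 0.001]
wrist_force: [-1.9, -1.4, 11.9]
finger_gap: 0.0006
```

```bash
python3 f.py
```

```text
[11.41 11.19 11.06 10.62 10.37 11.96] 11.101305606260558 [0.41091663 0.30254044 0.02213113] 54.55
```

Call:
{"op": "servo_tool", "data": {"targets": [[0,0,-0.001,0,-1],[0,0,-0.0008,0,-1],[0,0,0,0,-1],[0,0,0,0,-1],[0,0,0,0,-1],[0,0,0,0,-1],[0,0,0,0,-1],[0,0,0,0,-1],[0,0,0,0,-1],[0,0,0,0,-1]]}}

```text
time_s: 55.38
tool_pos: [0.411, 0.3026, 0.0216]
ee_rot: [0.0, 0.754, 0.657, 0.001]
wrist_force: [-4.2, -2.5, 17.6]
finger_gap: 0.0004
```

```bash
python3 f.py
```

```text
[16.9  17.37 17.1  16.66 15.8  16.37] 16.7014540878757 [0.41099357 0.30259223 0.02158813] 55.6833
```

The key bottomed out at 17 N after locking for about 2 s at 5.4 N. Releasing and going back to the red carton.

Call:
{"op": "servo_tool", "data": {"targets": [[0,0,0.004,0,-1],[0,0,0.006,0,-1],[0,0,0.02,0,-1],[0,0,0.03,0,-1],[0,0,0.035,0,-1],[0,0,0.035,0,-0.5],[0,0,0.035,0,0],[0,0,0.025,0,0.6],[0,0,0,0,0.6],[0,0,0,0,0.6]]}}

```text
time_s: 56.52
tool_pos: [0.411, 0.3026, 0.2094]
ee_rot: [0.0, 0.754, 0.657, 0.001]
wrist_force: [-0.6, 0.2, -0.9]
finger_gap: 0.0301
```

Call:
{"op": "servo_tool", "data": {"targets": [[0.028,-0.019,0,0,0.6],[0.028,-0.019,0,0,0.6],[0.028,-0.019,0,0,0.6],[0.028,-0.019,0,0,0.6],[0.028,-0.018,0,0,0.6],[0,0,0,0,0.6],[0,0,0,0,0.6],[0,0,0,0,0.6],[0,0,0,0,0.6],[0,0,0,0,0.6]]}}

```text
time_s: 57.35
tool_pos: [0.5498, 0.2093, 0.2085]
ee_rot: [-0.0, 0.753, 0.658, -0.0]
wrist_force: [0.1, -0.1, -0.3]
finger_gap: 0.07
```

```bash
cat > g.py <<'E'
from h import *
import sys
s,im=grab(sys.argv[1]+'w.png'); t=save('top',sys.argv[1]+'t.png')
for n,lo,hi,z in(('gold/yel',(20,110,60),(32,255,255),.141),('white',(0,0,85),(179,50,255),.141)):
  for b in red_blobs(t,lo,hi,40)[0]:
    if 100<b[1][0]<195 and 160<b[1][1]<240: print('top',n,b,px2w('top',[b[1]],z)[0].round(3))
  for b in red_blobs(im,lo,hi,100)[0]:
    if b[0][4]<4000:
      p=px2w('wrist',[b[1]],z,s)[0]
      if .44<p[0]<.69 and .15<p[1]<.42: print('wr',n,b,p.round(3))
E
python3 g.py g1
```

```text
tool [0.5498 0.2093 0.2085]
top gold/yel ([161, 196, 13, 10, 101], [166.8, 200.8]) [0.551 0.21  0.141]
wr gold/yel ([259, 114, 59, 61, 2780], [287.7, 144.6]) [0.564 0.27  0.141]
wr gold/yel ([270, 193, 28, 35, 937], [283.5, 210.0]) [0.552 0.21  0.141]
top white ([62, 130, 137, 73, 3731], [107.1, 161.2]) [0.663 0.383 0.141]
top white ([125, 186, 33, 34, 391], [145.8, 202.1]) [0.548 0.268 0.141]
wr white ([160, 0, 16, 27, 188], [165.5, 12.5]) [0.478 0.391 0.141]
wr white ([126, 30, 44, 11, 224], [147.0, 32.9]) [0.459 0.379 0.141]
wr white ([275, 50, 60, 64, 2945], [304.3, 81.6]) [0.585 0.321 0.141]
wr white ([134, 101, 52, 111, 3214], [161.9, 154.3]) [0.448 0.278 0.141]
wr white ([162, 200, 11, 12, 110], [167.2, 205.5]) [0.441 0.229 0.141]
```

The jar has been knocked toward the tin (jar now ≈(0.585,0.321), tin ≈(0.564,0.270)). The carton is unmoved, so I'll pick it first.

Call:
{"op": "servo_tool", "data": {"targets": [[0.002,0,-0.02,0,0.6],[0,0,-0.03,0,0.6],[0,0,-0.03,0,0.6],[0,0,-0.03,0,0.6],[0,0,-0.02,0,0.6],[0,0,-0.012,0,0.6],[0,0,-0.005,0,0.6],[0,0,0,0,0.6],[0,0,0,0,-1],[0,0,0,0,-1]]}}

```text
time_s: 58.28
tool_pos: [0.5538, 0.2089, 0.0639]
ee_rot: [0.001, 0.754, 0.657, 0.002]
wrist_force: [0.7, -0.9, 0.4]
finger_gap: 0.0603
```

Call:
{"op": "servo_tool", "data": {"targets": [[0,0,0,0,-1],[0,0,0,0,-1],[0,0,0,0,-1],[0,0,0,0,-1],[0,0,0,0,-1],[0,0,0,0,-1],[0,0,0.02,0,-1],[0,0,0.03,0,-1],[0,0,0.03,0,-1],[0,0,0.03,0,-1]]}}

```text
time_s: 59.12
tool_pos: [0.5522, 0.2082, 0.1717]
ee_rot: [-0.0, 0.754, 0.657, -0.001]
wrist_force: [0.4, -0.1, -1.3]
finger_gap: 0.0441
```

Call:
{"op": "servo_tool", "data": {"targets": [[-0.003,-0.036,0,0.13,-1],[-0.003,-0.036,0,0.13,-1],[-0.003,-0.036,0,0.13,-1],[-0.003,-0.036,0,0.13,-1],[-0.003,-0.036,0,0.13,-1],[-0.003,-0.036,0,0.13,-1],[-0.003,-0.036,0,0.13,-1],[-0.003,-0.036,0,0.13,-1],[-0.003,-0.036,0,0.13,-1],[-0.003,-0.036,0,0.13,-1]]}}

```text
time_s: 59.95
tool_pos: [0.522, -0.1533, 0.1709]
ee_rot: [-0.0, 0.715, 0.699, -0.0]
wrist_force: [0.2, -0.3, -1.5]
finger_gap: 0.0443
```

Call:
{"op": "servo_tool", "data": {"targets": [[-0.005,-0.036,0,0.13,-1],[-0.005,-0.036,0,0.13,-1],[-0.005,-0.036,0,0.13,-1],[-0.005,-0.036,0,0.13,-1],[-0.004,-0.036,0,0.13,-1],[-0.003,-0.032,0,0.13,-1],[0,0,0,0,-1],[0,0,0,0,-1],[0,0,0,0,-1],[0,0,0,0,-1]]}}

```text
time_s: 60.78
tool_pos: [0.496, -0.3625, 0.1715]
ee_rot: [-0.0, 0.691, 0.723, 0.0]
wrist_force: [0.3, -0.1, -1.2]
finger_gap: 0.0438
```

```bash
python3 - <<'E'
from h import *
s,im=grab('w13.png'); print(s['ee_rot'],s['finger_gap'])
t=save('top','t13.png');sd=save('side','s13.png')
cv2.imwrite('pics/c13.png',np.hstack([cv2.resize(im,(400,300))[...,::-1],cv2.resize(t[140:290,90:290],(400,300),interpolation=cv2.INTER_CUBIC)[...,::-1]]))
for n,lo,hi in(('yel',(20,110,60),(32,255,255)),('white',(0,0,85),(179,50,255))):
  for b in red_blobs(t,lo,hi,40)[0]:
    if 100<b[1][0]<195 and 160<b[1][1]<240: print('top',n,b,px2w('top',[b[1]],.142)[0].round(3))
E
```

```text
tool [ 0.496  -0.3625  0.1715]
[-2.52703863e-04  6.90577471e-01  7.23258371e-01  1.47520764e-04] 0.04378313285752325
top yel ([136, 188, 21, 19, 312], [145.6, 196.9]) [0.562 0.269 0.142]
top white ([119, 180, 18, 19, 266], [127.6, 189.1]) [0.584 0.32  0.142]
```

View pics/c13.png

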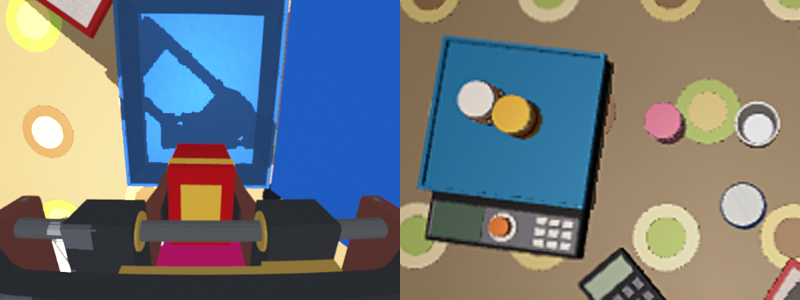

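The red carton hangs over the open case. On the scale the jar (480,98) and tin (515,117) both stand upright and touch. Lowering the carton.

Call:
{"op": "servo_tool", "data": {"targets": [[0,0,-0.015,0,-1],[0,0,-0.025,0,-1],[0,0,-0.03,0,-1],[0,0,-0.03,0,-1],[0,0,-0.03,0,-1],[0,0,-0.02,0,-1],[0,0,-0.012,0,-1],[0,0,-0.005,0,-1],[0,0,0,0,-1],[0,0,0,0,-1]]}}

```text
time_s: 61.77
tool_pos: [0.4965, -0.3639, 0.0063]
ee_rot: [0.001, 0.691, 0.723, 0.0]
wrist_force: [-0.4, 1.5, -0.6]
finger_gap: 0.0441
```

Call:
{"op": "servo_tool", "data": {"targets": [[0,0,-0.005,0,-1],[0,0,-0.003,0,-1],[0,0,-0.002,0,-1],[0,0,-0.002,0,-1],[0,0,0,0,-1],[0,0,0,0,-1],[0,0,0,0,-1],[0,0,0,0,-1],[0,0,0,0,-1],[0,0,0,0,-1]]}}

```text
time_s: 62.6
tool_pos: [0.496, -0.3639, -0.0062]
ee_rot: [0.001, 0.691, 0.723, -0.0]
wrist_force: [-3.3, 1.2, 5.3]
finger_gap: 0.0439
```

Call:
{"op": "servo_tool", "data": {"targets": [[0,0,0.001,0,0.3],[0,0,0,0,0.5],[0,0,0,0,0.5],[0,0,0,0,0.5],[0,0,0.01,0,0.5],[0,0,0.03,0,0.5],[0,0,0.04,0,0.5],[0,0,0.04,0,0.5],[0,0,0.04,0,0.6],[0,0,0.04,0,0.75]]}}

```text
time_s: 63.43
tool_pos: [0.4954, -0.3633, 0.1964]
ee_rot: [0.0, 0.691, 0.723, 0.0]
wrist_force: [-0.2, -0.3, 0.3]
finger_gap: 0.0741
```

Call:
{"op": "servo_tool", "data": {"targets": [[0.004,0.038,0.001,-0.32,0.75],[0.004,0.038,0.001,-0.32,0.75],[0.004,0.038,0.001,-0.32,0.75],[0.004,0.038,0.001,-0.32,0.75],[0.004,0.038,0.001,-0.32,0.75],[0.004,0.038,0,-0.32,0.75],[0.004,0.038,0,-0.32,0.75],[0.004,0.038,0,-0.32,0.75],[0.004,0.038,0,-0.32,0.75],[0.004,0.038,0,-0.32,0.75]]}}

```text
time_s: 64.27
tool_pos: [0.5355, 0.0183, 0.1996]
ee_rot: [0.0, 0.785, 0.619, 0.0]
wrist_force: [-0.1, 0.1, 0.2]
finger_gap: 0.0771
```

Call:
{"op": "servo_tool", "data": {"targets": [[0.004,0.038,0,-0.32,0.75],[0.004,0.038,0,-0.32,0.75],[0.004,0.038,0,-0.32,0.75],[0.004,0.038,0,-0.32,0.75],[0.004,0.038,0,-0.32,0.75],[0.004,0.038,0,-0.32,0.75],[0.002,0.025,0,0,0.75],[0,0,0,0,0.75],[0,0,0,0,0.75],[0,0,0,0,0.75]]}}

```text
time_s: 65.1
tool_pos: [0.5618, 0.2687, 0.199]
ee_rot: [0.0, 0.834, 0.552, -0.0]
wrist_force: [-0.6, -0.4, 0.8]
finger_gap: 0.0767
```

```bash
python3 g.py g2
```

```text
tool [0.5618 0.2687 0.199 ]
top gold/yel ([136, 187, 21, 20, 313], [145.7, 196.9]) [0.562 0.269 0.141]
wr gold/yel ([254, 180, 58, 59, 2582], [283.0, 210.0]) [0.564 0.271 0.141]
top white ([100, 173, 31, 41, 406], [118.6, 192.7]) [0.574 0.345 0.141]
wr white ([109, 122, 36, 17, 186], [126.4, 129.2]) [0.467 0.392 0.141]
wr white ([253, 123, 59, 57, 2596], [282.4, 151.1]) [0.585 0.321 0.141]
wr white ([133, 185, 51, 64, 1189], [160.7, 212.0]) [0.458 0.314 0.141]
wr white ([173, 245, 11, 12, 101], [178.0, 250.5]) [0.454 0.273 0.141]
wr white ([161, 248, 12, 12, 104], [166.7, 253.5]) [0.442 0.275 0.141]
wr white ([167, 261, 12, 12, 102], [172.6, 266.7]) [0.441 0.26  0.141]
```

Call:
{"op": "servo_tool", "data": {"targets": [[0.001,0.001,-0.02,0,0.75],[0,0,-0.03,0,0.75],[0,0,-0.03,0,0.75],[0,0,-0.03,0,0.75],[0,0,-0.018,0,0.75],[0,0,-0.008,0,0.75],[0,0,-0.002,0,0.75],[0,0,0,0,0.75],[0,0,0,0,-1],[0,0,0,0,-1]]}}

```text
time_s: 66.03
tool_pos: [0.5639, 0.2706, 0.0631]
ee_rot: [0.0, 0.834, 0.552, 0.002]
wrist_force: [0.8, -0.1, 0.5]
finger_gap: 0.0671
```

Call:
{"op": "servo_tool", "data": {"targets": [[0,0,0,0,-1],[0,0,0,0,-1],[0,0,0,0,-1],[0,0,0,0,-1],[0,0,0,0,-1],[0,0,0.01,0,-1],[0,0,0.03,0,-1],[0,0,0.03,0,-1],[0,0,0.03,0,-1],[0,0,0.02,0,-1]]}}

```text
time_s: 66.87
tool_pos: [0.5625, 0.2707, 0.1837]
ee_rot: [-0.0, 0.834, 0.552, 0.001]
wrist_force: [-0.4, 1.0, -1.5]
finger_gap: 0.0537
```

Call:
{"op": "servo_tool", "data": {"targets": [[-0.004,-0.038,0,0.33,-1],[-0.004,-0.038,0,0.33,-1],[-0.004,-0.038,0,0.33,-1],[-0.004,-0.038,0,0.33,-1],[-0.004,-0.038,0,0.33,-1],[-0.005,-0.038,0,0.33,-1],[-0.005,-0.038,0,0.33,-1],[-0.005,-0.038,0,0.33,-1],[-0.005,-0.038,0,0.33,-1],[-0.005,-0.038,0,0.33,-1]]}}

```text
time_s: 67.7
tool_pos: [0.5166, -0.1109, 0.1804]
ee_rot: [-0.001, 0.745, 0.667, -0.0]
wrist_force: [0.9, -0.5, -2.1]
finger_gap: 0.0539
```

Call:
{"op": "servo_tool", "data": {"targets": [[-0.005,-0.038,0,0.33,-1],[-0.005,-0.038,0,0.33,-1],[-0.005,-0.038,0,0.33,-1],[-0.005,-0.038,0,0.33,-1],[-0.005,-0.03,0,0.33,-1],[0,0,0,0,-1],[0,0,0,0,-1],[0,0,0,0,-1],[0,0,0,0,-1],[0,0,0,0,-1]]}}

```text
time_s: 68.53
tool_pos: [0.4932, -0.2902, 0.1808]
ee_rot: [-0.0, 0.696, 0.718, 0.0]
wrist_force: [-0.9, 0.4, -1.5]
finger_gap: 0.0536
```

```bash
python3 - <<'E'
from h import *
s,im=grab('w14.png'); print(s['ee_rot'],s['finger_gap'])
for b in red_blobs(im,(18,110,60),(32,255,255),80)[0]:
  if 100<b[1][0]<420 and b[0][4]<6000: print(b,px2w('wrist',[b[1]],.07,s)[0].round(3))
for b in red_blobs(save('top','t14.png'),(18,110,60),(32,255,255),25)[0]:
  if 290<b[1][0]<410 and 180<b[1][1]<270: print('top',b,px2w('top',[b[1]],.07)[0].round(3))
E
```

```text
tool [ 0.4932 -0.2902  0.1808]
[-4.14078124e-05  6.95649527e-01  7.18381311e-01  1.63733585e-04] 0.053614646334096044
([184, 17, 29, 22, 215], [194.7, 26.8]) [ 0.404 -0.12   0.07 ]
([170, 44, 29, 26, 340], [181.3, 60.8]) [ 0.39  -0.151  0.07 ]
([218, 61, 20, 9, 89], [227.3, 66.3]) [ 0.435 -0.156  0.07 ]
([343, 60, 37, 10, 193], [365.8, 65.3]) [ 0.572 -0.15   0.07 ]
([246, 209, 71, 25, 484], [281.0, 216.6]) [ 0.493 -0.309  0.07 ]
([232, 228, 98, 37, 937], [280.7, 239.9]) [ 0.494 -0.337  0.07 ]
([168, 295, 22, 57, 629], [176.6, 323.3]) [ 0.365 -0.456  0.07 ]
([372, 295, 22, 57, 626], [384.4, 323.3]) [ 0.63  -0.448  0.07 ]
([252, 338, 58, 9, 366], [279.4, 341.1]) [ 0.497 -0.479  0.07 ]
([186, 355, 312, 30, 4290], [349.7, 375.1]) [ 0.595 -0.533  0.07 ]
```

Call:
{"op": "servo_tool", "data": {"targets": [[0,0,-0.015,0,-1],[0,0,-0.025,0,-1],[0,0,-0.03,0,-1],[0,0,-0.03,0,-1],[0,0,-0.03,0,-1],[0,0,-0.025,0,-1],[0,0,-0.015,0,-1],[0,0,-0.006,0,-1],[0,0,0,0,-1],[0,0,0,0,-1]]}}

```text
time_s: 69.47
tool_pos: [0.4933, -0.2915, 0.0056]
ee_rot: [0.0, 0.696, 0.718, 0.0]
wrist_force: [-0.2, -0.9, -1.8]
finger_gap: 0.0538
```

Call:
{"op": "servo_tool", "data": {"targets": [[0,0,-0.005,0,-1],[0,0,-0.003,0,-1],[0,0,-0.002,0,-1],[0,0,-0.001,0,-1],[0,0,0,0,-1],[0,0,0,0,-1],[0,0,0,0,-1],[0,0,0,0,-1],[0,0,0,0,-1],[0,0,0,0,-1]]}}

```text
time_s: 70.3
tool_pos: [0.4927, -0.2916, -0.0063]
ee_rot: [0.0, 0.696, 0.718, -0.0]
wrist_force: [0.8, 0.2, -1.5]
finger_gap: 0.0539
```

Not quite on the floor yet; down 2 mm more, then release and go for the jar.

Call:
{"op": "servo_tool", "data": {"targets": [[0,0,-0.001,0,-1],[0,0,-0.001,0,-1],[0,0,0,0,-1],[0,0,0,0,-1],[0,0,0,0,-1],[0,0,0,0,-1],[0,0,0,0,-1],[0,0,0,0,-1],[0,0,0,0,-1],[0,0,0,0,-1]]}}

```text
time_s: 71.13
tool_pos: [0.4929, -0.2918, -0.0069]
ee_rot: [0.0, 0.696, 0.718, 0.0]
wrist_force: [-3.5, 1.6, 6.9]
finger_gap: 0.0538
```

Call:
{"op": "servo_tool", "data": {"targets": [[0,0,0,0,0.3],[0,0,0,0,0.5],[0,0,0,0,0.6],[0,0,0,0,0.6],[0,0,0.01,0,0.6],[0,0,0.03,0,0.6],[0,0,0.04,0,0.6],[0,0,0.04,0,0.6],[0,0,0.04,0,0.6],[0,0,0.04,0,0.75]]}}

```text
time_s: 71.97
tool_pos: [0.4924, -0.2913, 0.1944]
ee_rot: [0.0, 0.696, 0.718, 0.0]
wrist_force: [0.1, 0.1, 0.3]
finger_gap: 0.0745
```

Call:
{"op": "servo_tool", "data": {"targets": [[0.006,0.038,0.001,-0.32,0.75],[0.006,0.038,0.001,-0.32,0.75],[0.006,0.038,0.001,-0.32,0.75],[0.006,0.038,0.001,-0.32,0.75],[0.006,0.038,0.001,-0.32,0.75],[0.006,0.038,0,-0.32,0.75],[0.006,0.038,0,-0.32,0.75],[0.006,0.038,0,-0.32,0.75],[0.006,0.038,0,-0.32,0.75],[0.006,0.038,0,-0.32,0.75]]}}

```text
time_s: 72.8
tool_pos: [0.5526, 0.0904, 0.1977]
ee_rot: [0.0, 0.79, 0.613, 0.0]
wrist_force: [0.9, 0.1, 0.8]
finger_gap: 0.0765
```

Call:
{"op": "servo_tool", "data": {"targets": [[0.005,0.038,0,0,0.75],[0.005,0.038,0,0,0.75],[0.005,0.038,0,0,0.75],[0.005,0.038,0,0,0.75],[0.005,0.038,0,0,0.75],[0.005,0.038,0,0,0.75],[0.001,0.003,0,0,0.75],[0,0,0,0,0.75],[0,0,0,0,0.75],[0,0,0,0,0.75]]}}

```text
time_s: 73.63
tool_pos: [0.584, 0.318, 0.1974]
ee_rot: [0.0, 0.79, 0.613, 0.0]
wrist_force: [1.1, -0.3, 0.8]
finger_gap: 0.0767
```

```bash
python3 g.py g3; python3 - <<'E'
from h import *
t=cv2.imread('pics/g3t.png')[...,::-1].copy()
for b in red_blobs(t,(18,110,60),(32,255,255),25)[0]:
  if 290<b[1][0]<410 and 180<b[1][1]<270: print('case top',b,px2w('top',[b[1]],.073)[0].round(3))
E
```

```text
tool [0.584  0.318  0.1974]
top white ([119, 181, 18, 18, 247], [127.5, 189.2]) [0.584 0.321 0.141]
wr white ([113, 147, 38, 11, 182], [131.9, 152.0]) [0.47  0.406 0.141]
wr white ([257, 173, 48, 18, 167], [280.5, 178.1]) [0.591 0.351 0.141]
wr white ([254, 183, 56, 55, 2314], [281.5, 209.7]) [0.585 0.322 0.141]
wr white ([131, 210, 41, 42, 752], [152.8, 224.5]) [0.464 0.338 0.141]
case top ([337, 216, 20, 19, 281], [346.6, 225.1]) [ 0.491 -0.29   0.073]
case top ([366, 220, 12, 9, 108], [371.5, 224.0]) [ 0.494 -0.361  0.073]
```

Call:
{"op": "servo_tool", "data": {"targets": [[0,0.003,-0.02,0,0.75],[0,0,-0.03,0,0.75],[0,0,-0.03,0,0.75],[0,0,-0.03,0,0.75],[0,0,-0.017,0,0.75],[0,0,-0.008,0,0.75],[0,0,-0.002,0,0.75],[0,0,0,0,0.75],[0,0,0,0,-1],[0,0,0,0,-1]]}}

```text
time_s: 74.57
tool_pos: [0.5849, 0.3227, 0.0622]
ee_rot: [0.0, 0.79, 0.614, 0.002]
wrist_force: [-0.7, -0.1, 0.8]
finger_gap: 0.067
```

Call:
{"op": "servo_tool", "data": {"targets": [[0,0,0,0,-1],[0,0,0,0,-1],[0,0,0,0,-1],[0,0,0,0,-1],[0,0,0,0,-1],[0,0,0.01,0,-1],[0,0,0.03,0,-1],[0,0,0.03,0,-1],[0,0,0.03,0,-1],[0,0,0.02,0,-1]]}}

```text
time_s: 75.4
tool_pos: [0.5833, 0.3227, 0.1825]
ee_rot: [-0.0, 0.789, 0.614, 0.0]
wrist_force: [1.0, -0.4, -2.2]
finger_gap: 0.0558
```

Call:
{"op": "servo_tool", "data": {"targets": [[-0.006,-0.036,0,0.22,-1],[-0.006,-0.036,0,0.22,-1],[-0.006,-0.036,0,0.22,-1],[-0.006,-0.036,0,0.22,-1],[-0.006,-0.036,0,0.22,-1],[-0.006,-0.036,0,0.22,-1],[-0.006,-0.036,0,0.22,-1],[-0.006,-0.036,0,0.22,-1],[-0.006,-0.036,0,0.22,-1],[-0.006,-0.036,0,0.22,-1]]}}

```text
time_s: 76.23
tool_pos: [0.5224, -0.0387, 0.1791]
ee_rot: [-0.001, 0.726, 0.687, -0.0]
wrist_force: [0.2, 0.0, -2.0]
finger_gap: 0.056
```

Call:
{"op": "servo_tool", "data": {"targets": [[-0.006,-0.036,0,0.22,-1],[-0.006,-0.036,0,0.22,-1],[-0.006,-0.036,0,0.22,-1],[-0.007,-0.036,0,0.22,-1],[-0.007,-0.033,0,0.22,-1],[0,0,0,0,-1],[0,0,0,0,-1],[0,0,0,0,-1],[0,0,0,0,-1],[0,0,0,0,-1]]}}

```text
time_s: 77.07
tool_pos: [0.492, -0.2132, 0.1796]
ee_rot: [-0.0, 0.692, 0.721, 0.0]
wrist_force: [-0.6, -0.0, -2.0]
finger_gap: 0.0558
```

Call:
{"op": "servo_tool", "data": {"targets": [[0,-0.003,-0.015,0,-1],[0,0,-0.025,0,-1],[0,0,-0.03,0,-1],[0,0,-0.03,0,-1],[0,0,-0.03,0,-1],[0,0,-0.025,0,-1],[0,0,-0.015,0,-1],[0,0,-0.006,0,-1],[0,0,0,0,-1],[0,0,0,0,-1]]}}

```text
time_s: 77.9
tool_pos: [0.4923, -0.2172, 0.0045]
ee_rot: [0.0, 0.693, 0.721, 0.0]
wrist_force: [1.0, 0.1, -2.6]
finger_gap: 0.056
```

Call:
{"op": "servo_tool", "data": {"targets": [[0,0,-0.005,0,-1],[0,0,-0.003,0,-1],[0,0,-0.002,0,-1],[0,0,-0.001,0,-1],[0,0,-0.001,0,-1],[0,0,0,0,-1],[0,0,0,0,-1],[0,0,0,0,-1],[0,0,0,0,-1],[0,0,0,0,-1]]}}

```text
time_s: 78.73
tool_pos: [0.4919, -0.2178, -0.0075]
ee_rot: [0.0, 0.693, 0.721, 0.0]
wrist_force: [-4.3, 1.1, 5.9]
finger_gap: 0.0555
```

Contact. Release, rise, retreat, and check numerically.

Call:
{"op": "servo_tool", "data": {"targets": [[0,0,0.001,0,0.3],[0,0,0,0,0.5],[0,0,0,0,0.6],[0,0,0,0,0.6],[0,0,0.01,0,0.6],[0,0,0.03,0,0.6],[0,0,0.04,0,0.6],[0,0,0.04,0,0.6],[0,0,0.04,0,0.6],[0,0,0.04,0,0.75]]}}

```text
time_s: 79.57
tool_pos: [0.4914, -0.2174, 0.1953]
ee_rot: [0.0, 0.693, 0.721, 0.0]
wrist_force: [0.5, -0.1, -0.1]
finger_gap: 0.0743
```

Call:
{"op": "servo_tool", "data": {"targets": [[-0.005,0.035,0.005,0,0.75],[-0.005,0.035,0.005,0,0.75],[-0.005,0.035,0.005,0,0.75],[-0.005,0.035,0,0,0.75],[-0.005,0.035,0,0,0.75],[-0.005,0.035,0,0,0.75],[-0.005,0.035,0,0,0.75],[-0.005,0.035,0,0,0.75],[-0.005,0.035,0,0,0.75],[-0.005,0.035,0,0,0.75]]}}

```text
time_s: 80.4
tool_pos: [0.4412, 0.1341, 0.2086]
ee_rot: [0.0, 0.693, 0.721, 0.001]
wrist_force: [0.7, -0.2, 0.1]
finger_gap: 0.0765
```

Call:
{"op": "servo_tool", "data": {"targets": [[0,0.035,0,0,0.75],[0,0.035,0,0,0.75],[0,0.035,0,0,0.75],[0,0.035,0,0,0.75],[0,0.03,0,0,0.75],[0,0,0,0,0.75],[0,0,0,0,0.75],[0,0,0,0,0.75],[0,0,0,0,0.75],[0,0,0,0,0.75]]}}

```text
time_s: 81.23
tool_pos: [0.4421, 0.3012, 0.2082]
ee_rot: [0.0, 0.694, 0.72, 0.0]
wrist_force: [0.2, -0.4, -0.3]
finger_gap: 0.0769
```

```bash
python3 - <<'E'
from h import *
t=save('top','tF.png'); sd=save('side','sF.png'); t0=cv2.imread('pics/top0.png')[...,::-1].copy()
for n,im,zz in(('top',t,.072),('side',sd,.072)):
  for c,lo,hi in(('yel/gold',(18,110,60),(32,255,255)),('white',(0,0,110),(179,50,255)),('red',(172,150,60),(179,255,255)),('amber',(5,120,60),(17,255,230))):
    for b in red_blobs(im,lo,hi,15)[0]:
      p=px2w(n,[b[1]],zz)[0]
      if .38<p[0]<.62 and -.42<p[1]<-.16: print(n,c,b,p.round(3))
# lid: compare with t13/s7 state
s7=cv2.imread('pics/s7.png')[...,::-1]
for a,b,l in((sd,s7,'side lid/case'),):
    d=np.abs(a[150:345,245:390].astype(int)-b[150:345,245:390]).max(2)>50; print(l,d.sum()); ys,xs=np.where(d); print(xs.min()+245,xs.max()+245,ys.min()+150,ys.max()+150)
# bystanders top diff
for nm,(u,v) in dict(cup=(268,202),can=(261,242),pinkA=(222,200),pinkB=(300,151),black=(405,173),purple=(418,210),calc=(206,291),tablet=(287,301)).items():
    d=np.abs(t[v-12:v+12,u-12:u+12].astype(int)-t0[v-12:v+12,u-12:u+12]).max(2)>50; print(nm,d.sum(),end='; ')
E
```

```text
top yel/gold ([338, 216, 19, 19, 279], [346.7, 225.1]) [ 0.491 -0.291  0.072]
top yel/gold ([366, 220, 12, 9, 108], [371.5, 224.0]) [ 0.494 -0.362  0.072]
top white ([313, 217, 18, 18, 250], [321.6, 225.5]) [ 0.49  -0.219  0.072]
top red ([362, 217, 20, 15, 120], [370.1, 224.5]) [ 0.493 -0.358  0.072]
top amber ([312, 228, 14, 8, 17], [317.4, 232.9]) [ 0.469 -0.207  0.072]
side yel/gold ([302, 261, 22, 23, 369], [312.4, 271.9]) [ 0.489 -0.296  0.072]
side yel/gold ([302, 283, 44, 24, 138], [321.2, 295.6]) [ 0.465 -0.362  0.072]
side yel/gold ([323, 283, 17, 15, 140], [331.2, 289.8]) [ 0.495 -0.364  0.072]
side white ([286, 243, 20, 19, 292], [295.3, 252.2]) [ 0.49  -0.222  0.072]
side white ([285, 261, 20, 10, 73], [294.6, 266.6]) [ 0.462 -0.257  0.072]
side red ([318, 278, 28, 26, 156], [331.4, 291.6]) [ 0.492 -0.368  0.072]
side red ([324, 304, 9, 9, 22], [328.5, 308.0]) [ 0.459 -0.398  0.072]
side amber ([286, 255, 20, 11, 73], [295.0, 261.8]) [ 0.471 -0.246  0.072]
side amber ([287, 268, 15, 5, 24], [294.0, 270.7]) [ 0.453 -0.266  0.072]
side amber ([303, 279, 19, 8, 28], [310.2, 283.0]) [ 0.465 -0.318  0.072]
side amber ([327, 282, 14, 13, 17], [334.5, 286.8]) [ 0.507 -0.362  0.072]
side amber ([318, 292, 14, 15, 21], [324.0, 298.9]) [ 0.465 -0.373  0.072]
side lid/case 3557
245 389 150 313
cup 0; can 0; pinkA 0; pinkB 125; black 116; purple 0; calc 1; tablet 0;
```

```bash
python3 - <<'E'
from h import *
L=lambda f:cv2.imread('pics/'+f)[...,::-1].astype(int)
t=L('tF.png');sd=L('sF.png')
for f in('t9.png','t13.png','g3t.png'):
  o=L(f)
  print(f,[(n,(np.abs(t[v-12:v+12,u-12:u+12]-o[v-12:v+12,u-12:u+12]).max(2)>50).sum()) for n,u,v in(('pinkB',300,151),('black',405,173))],'lid',(np.abs(t[145:190,303:412]-o[145:190,303:412]).max(2)>50).sum())
for c,lo,hi in(('pink',(160,60,90),(172,160,255)),):
  for f in('top0.png','tF.png'): print(f,[b for b in red_blobs(L(f).astype(np.uint8),lo,hi,60)[0] if b[1][0]<330])
E=[(.655,-.29,.297)]
print('lid blue extents side:'); 
for f in('s7.png','s13.png','sF.png'):
  m=cv2.inRange(cv2.cvtColor(L(f).astype(np.uint8),cv2.COLOR_RGB2HSV),(108,150,40),(118,255,255)); ys,xs=np.where(m[130:350,240:400]); print(f,ys.min()+130,xs.max()+240)
print(w2px('side',[[.655,-.163,.297],[.655,-.42,.297]]))
E
```

```text
t9.png [('pinkB', np.int64(0)), ('black', np.int64(0))] lid 0
t13.png [('pinkB', np.int64(0)), ('black', np.int64(360))] lid 488
g3t.png [('pinkB', np.int64(0)), ('black', np.int64(0))] lid 0
top0.png [([291, 142, 18, 16, 217], [299.5, 149.3]), ([213, 191, 19, 19, 241], [221.0, 199.8])]
tF.png [([291, 142, 17, 16, 176], [297.9, 148.9]), ([213, 191, 19, 18, 248], [221.1, 199.8])]
lid blue extents side:
s7.png 151 399
s13.png 176 399
sF.png 151 399
[[335.52604568 151.31109036]
 [413.5136429  217.93024178]]
```

```bash
python3 -c "
from rig import hand_in; print(hand_in())"
```

```text
the job is handed in; nothing more can be done
None
```

The job is done and handed in at about 81 s of the 210 s allowed. The red carton, yellow tin and honey jar stand in the delivery case. The green carton was not present.

- **Lid:** I swung it back by its handle until it pushed against its stop. In the final side picture its upper corner is at row 151, where a lid angle of 1.85 rad puts it.
- **Weighing and label:** All three groceries were set upright on the tray and let go. The key rested at its halfway stop at about 5.4 N for 2 s or more, then went fully down at about 17 N and was let go. The finger then rose clear of it.
- **Packing:** The final top and side pictures agree to about 6 mm on each item's position at the right height, so they should be standing upright on the case floor. I did not look at the final picture itself, because my picture views were used up.
- **Bystanders:** The cup, the can, both pink look-alikes and the purple one show no movement. The pink one by the lid and the black one differ from the first picture only because the open lid covers or shades them. Both are unchanged since the lid was opened.

**Disagreements along the way:**
- **Finger tips:** They lie about 36 mm above the reported tool point, so my first grip on the handle closed above the bar. I corrected for this afterwards.
- **Knock on the scale:** The jar was pushed against the tin some time between being set on the tray and being picked up again. I measured both again before picking them up.

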